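Free and close the burrs of a spice mill with its square-bored knob

TASK

The mill's loose knob stands in one of the rack's wells. Fit it on the small lock screw (plain narrow collar) and turn it anticlockwise until it stops, then move it to the burr spindle (wide collar with scale ticks), turn that clockwise until it stops, and leave the knob there, pushed fully home. Do not shift or tip any of the crockery or shakers.

Things in the scene. Friction and masses are not known exactly. Their poses are not given: they have to be found in the camera images.
- knob: Loose steel wing knob, about 150 g, upright in a rack well. Square hub 30 x 30 mm, 26 mm high, with a square bore from below right through it: 13.5 mm wide, 2 mm chamfer at the mouth, parallel to the hub's sides. On it a flat wing 56 mm long (its x), 14 mm thick (its y), 26 to 56 mm above the underside. Origin: centre of the underside; z up. The bore fits in any of four turns.
- lock_seat (a point): On the lock screw's axis at the face of its narrow collar (34 mm across, 6 mm proud of the mill's sloping face, its lower right seen from the robot); turns with the screw. z out along the shaft, 32 deg from vertical; x, y square to its flats. Shaft: 12 mm square, 21 mm out of the collar, last 3 mm narrowed to 9 mm. Fully home, the knob's origin is on this point.
- burr_seat (a point): The same for the burr spindle: 12 mm square, 21 mm out of its wide collar (64 mm across, 6 mm proud, dark ticks), upper left of the sloping face, 92 mm from the lock screw. z out along the shaft, 32 deg from vertical; x, y square to the flats; turns with the spindle.
- lock (a joint): Lock screw angle (rad), grows anticlockwise seen from outside (from the knob's wing side); tight near 0 to 0.45, fully loose at its stop, 1.25. Stiff: stays where it is left.
- burr (a joint): Burr spindle angle (rad), grows clockwise seen from outside; starts at 0.4 to 0.9, closed at its stop, 1.6. Stays where it is left.
- mill: Fixed grey spice mill; origin at the centre under it, front is its -x. The flat top face slopes 32 deg down to the front, 180 mm wide, from 46 mm high at the front to 104 mm; behind it a housing 85 mm high with an aluminium hopper (76 mm across, to 140 mm high, axis 68 mm behind the origin).
- rack: Fixed white plastic rack block 170 x 170 x 30 mm with four square wells 49 mm wide, 22 mm deep, centres 40 mm from the rack's middle along its x and y. Origin at the centre of the underside.
- shaker1: Small empty glass shaker with metal cap, 40 mm across, 70 mm high, in a rack well (floor 8 mm above the step). Bystander. Origin: underside.
- shaker2: Small empty glass shaker with metal cap, 40 mm across, 70 mm high, in a rack well (floor 8 mm above the step). Bystander. Origin: underside.
- shaker3: Small empty glass shaker with metal cap, 40 mm across, 70 mm high, in a rack well (floor 8 mm above the step). Bystander. Origin: underside.
- mortar: Black stone mortar, 110 mm across, 75 mm high, between rack and mill. Bystander. Origin: underside.
- pestle: Black stone pestle standing upright in the mortar, 140 mm long, top about 154 mm above the step. Bystander. Origin: its foot.
- plate: Yellow melamine plate, 144 mm across, 16 mm high. Bystander. Origin: underside.
- ramekin1: White ceramic ramekin, 70 mm across, 40 mm high. Bystander (1 stands on the plate, 2 on the step at the back). Origin: underside.
- ramekin2: White ceramic ramekin, 70 mm across, 40 mm high. Bystander (1 stands on the plate, 2 on the step at the back). Origin: underside.
There are look-alikes about, which are no part of the job. What is shaped like the knob but red is not meant.

How it is judged (in metres and radians):
On the way, in this order (a step that is already met when the one before it is completed fails the run):
1. the lock screw is turned anticlockwise to within 0.12 rad of its stop with the knob fitted on it, before the burr spindle is turned (value of joint lock above 1.13 rad and distance between knob and lock_seat below 0.012 m and angle between the z axis of knob and the z axis of lock_seat, either way round below 0.15 rad and value of joint burr below 1.05 rad), for 0.1 s.
2. the burr spindle is turned clockwise to within 0.12 rad of its stop with the knob fitted on it (value of joint burr above 1.48 rad and distance between knob and burr_seat below 0.012 m and angle between the z axis of knob and the z axis of burr_seat, either way round below 0.15 rad), for 0.1 s.
At the end, for the whole second after the job is handed in: Lock screw within 0.12 rad of its loose stop (above 1.13), burr spindle within 0.12 rad of its closed stop (above 1.48), the knob at rest fully home on the burr spindle: its origin within 4 mm of burr_seat and its axis within 0.12 rad of the shaft's (value of joint lock above 1.13 rad and value of joint burr above 1.48 rad and distance between knob and burr_seat below 0.004 m and angle between the z axis of knob and the z axis of burr_seat, either way round below 0.12 rad and linear speed of knob below 0.02 m/s); the robot touches nothing.
It fails at once if a bystander (shaker, mortar, pestle, plate, ramekin) is shifted more than 30 mm or tipped more than 0.4 rad (distance of any of shaker1, shaker2, shaker3, mortar, pestle, plate, ramekin1, ramekin2 from where it was at the start of the episode above 0.03 m or angle between any of shaker1, shaker2, shaker3, mortar, pestle, plate, ramekin1, ramekin2's own z axis and vertical above 0.4 rad).
It also fails if it takes over 61 s, if anything falls off the work surface, if the arm or the gripper's body presses on something with over 40 N, if the wrist force passes 120 N, or if a joint passes its speed limit or range.

ROBOT

A 6-joint arm with a two-finger parallel gripper is mounted at the origin on the work surface. World frame = base frame: x ahead of the robot, y to its left, z up, the work surface at z = 0. Lengths are in mm, angles in rad, forces in N, time in s.
With the tool pointing down it reaches from about 325 to 850 mm from the base axis. Payload 15.5 kg.
Tool frame: the origin (TCP) lies midway between the tips of the shut fingers; the grasp point (between the pads) lies 19 mm behind it; z points along the fingers, y is the line along which they close (so a half turn about z gives the same grasp; the last joint's range is limited). The gripper opens to 91 mm and grips with 3 to 60 N. Pads are 32 mm wide; open, the fingers measure 118 mm over their backs; the gripper's body (76 mm by 178 mm) begins 60 mm behind the grasp point.
Start: joints at [1.091, 0.494, 1.345, -0, 1.302, -0.096], TCP at [234.025, 579.533, 213.915] pointing down, gripper open.
Joint ranges: [-2.91, 2.91], [-0.82, 2.16], [0.22, 2.67], [-1.22, 4.37], [0.12, 2.79], [-3.08, 3.08]. Speed limits (rad/s): [1.89, 1.89, 2.57, 3.01, 3.01, 3.01].

INTERFACE

Orientations are given as a unit quaternion [x, y, z, w].
In Python, from bench import * gives the robot as it stands.
- The arm moves only by the shell command python3 -m pendant 'ROWS' [FORCE]. ROWS is JSON, one flat list of numbers, 5 for each row, row after row: the opening, from -1 (shut) to 1 (fully open), then the shift along the tool's x, y, z in units of 40 mm (1.0 is 40 mm), then the turn about the tool's z in units of 6 degrees (1.0 is 6 degrees). In form: [fingers, x, y, z, twist, fingers, x, y, z, twist, ...]. A call has 1 to 20 rows; each row shifts and turns the commanded pose from where the row before left it, along the tool's axes as they then stand; what a row does not reach is not made up. A row lasts 1/12 s, in which the tool goes at most 41.7 mm and 7.16 degrees, less where a joint would pass 70% of its speed; a pose out of reach is approached as far as the arm can. A call is refused whole if a number of a shift passes 1 or a number of a turn 1, either way. A call with a gripper value outside its range is refused whole. The fingers move at their own pace and stop on an object; FORCE is the grip in N (left out, the last holds). Time passes only in rows, so rows that do not move let the fingers close. It gives the time, the measured TCP pose, the force, the opening and the grip force at its end, in the units of the state.
- sense(): the state, without advancing time (a new reading comes with each control period).
- read_camera(name): name is "scene" or "top" or "wrist"; returns (picture, depth): 420x560x3 uint8, blue, green, red; 420x560 float32, mm along the optical axis (not along the pixel's ray), 0 where there is no reading.
- camera_info(name): a dict with "camera_matrix" (3x3 intrinsics, pixels), "rvec" (rotation vector, rad) and "tvec" (3), from world to camera coordinates, as OpenCV has them. Camera axes: x right, y down, z forward; pixel columns grow to the right and rows downward; lengths in mm; the calibration is good to about 2 mm. A picture is of the moment at which its call begins: read the wrist's pose just before it. camera_info takes no time and is no camera call; for the wrist camera it gives the pose at the moment of the call.
- finish_job(): hands the job in; it is judged then, once.
The state is a dict: "time_s": time; "q": joint angles; "qd": joint speeds; "tau": joint torques, N m; "tool_pos": TCP position; "tcp_rot": TCP orientation; "wrist_force": force on the tool from outside, world axes, zero at the start; "torque": the same for the moment, N m; "grip_width": opening from 0.0 (shut) to 1.0 (fully open); "grasp_force": force on a finger pad.
Only numpy, scipy, OpenCV 4.12 (cv2) and the standard library are available. Lean on these libraries where they do the work, as an engineer would, in place of code of your own. Each camera call takes 0.05 s, during which the arm holds its last target. There are 200 camera calls.

## Working session

There is one attempt and no reset: what is moved stays moved. The work goes in short steps, Python scripts to look and compute and a shell command to move; the robot and the scene stay as the last step left them, time stands still between calls to the robot, and variables do not carry over. Pictures are saved under pics/ and viewed, at most 10 in all, crops included, and the job is handed in when it is done.

```bash
ls; mkdir -p pics; python3 - <<'E'
from bench import *
import cv2,numpy as np
for n in ["scene","top"]:
    p,d=read_camera(n); cv2.imwrite(f"pics/{n}0.png",p); np.savez(f"{n}0.npz",p=p,d=d)
    c=camera_info(n); print(n,c); R=cv2.Rodrigues(np.array(c['rvec'],float))[0]; print(-R.T@np.array(c['tvec'],float).ravel())
print(sense())
E
```

```text
pics
scene {'camera_matrix': array([[516.20277647,   0.        , 282.53309169],
       [  0.        , 516.20277647, 215.83494754],
       [  0.        ,   0.        ,   1.        ]]), 'rvec': array([ 1.35762671,  2.40444239, -0.70229506]), 'tvec': array([ 287.43057164, -388.11020728, 1445.6608041 ])}
[1109.50309989  312.85707345  997.14810833]
top {'camera_matrix': array([[464.90086579,   0.        , 284.17429473],
       [  0.        , 464.90086579, 209.67196835],
       [  0.        ,   0.        ,   1.        ]]), 'rvec': array([ 2.11864545, -2.11126316,  0.17422808]), 'tvec': array([ 12.67906752, 597.11589314, 998.36788076])}
[ 403.15234716   -7.38735902 1091.26540577]
{'time_s': 0.1, 'q': array([ 1.09147026e+00,  4.94155494e-01,  1.34606612e+00, -1.38717380e-05,
        1.30248096e+00, -9.55088871e-02]), 'qd': array([ 1.64323609e-03, -6.09610874e-04, -2.25036555e-03, -9.25552574e-04,
        2.35039391e-03, -1.00316719e-05]), 'tau': array([ 1.46945436e-03, -8.80253506e+01, -3.82538795e+01,  7.08375382e-02,
        4.83166880e-02, -1.59214551e-05]), 'tool_pos': array([233.88970365, 579.22341437, 213.3774984 ]), 'tcp_rot': array([ 1.90730955e-01,  9.81642193e-01, -5.34091155e-04, -1.50905953e-04]), 'wrist_force': array([-0.66486422, -0.88499829, -0.92229723]), 'torque': array([0.03405753, 0.03705233, 0.03097731]), 'grasp_force': 0.0, 'grip_width': 0.99795135460592}
```

View pics/scene0.png

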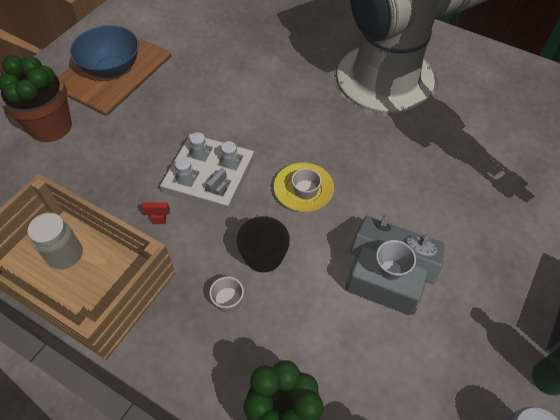

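View pics/top0.png

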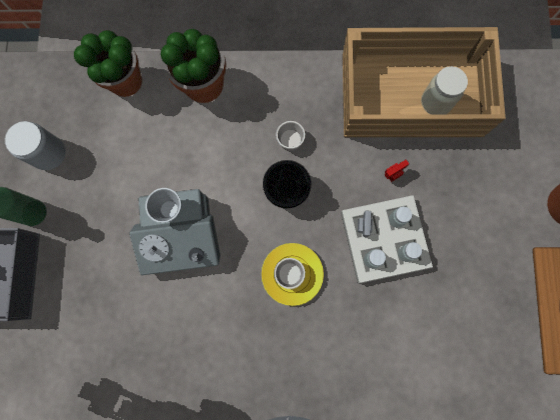

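The knob candidates, as top/scene pixels:
- The grey wing knob in the rack well is at (366,223) / (217,182). This matches the description.
- The red look-alike is at (397,170) / (155,211), so I reject it.
- The shakers, at (403,215), (377,258) and (413,251) in top, are round.

The mill is at (175,235) in top, with the burr dial at (153,248) and the lock screw at (196,255). Next is one close crop to check the choice.

```bash
python3 - <<'E'
import cv2,numpy as np
t=np.load("top0.npz")['p'];s=np.load("scene0.npz")['p']
def c(p,x,y,w=80,h=60,k=5): return cv2.resize(p[y:y+h,x:x+w],None,fx=k,fy=k,interpolation=cv2.INTER_CUBIC)
m=np.vstack([np.hstack([c(t,340,195),c(s,175,150)]),np.hstack([c(t,135,218),c(s,365,205)])])
cv2.imwrite("pics/m1.png",m)
E
cat > h.py <<'E'
import cv2,numpy as np
from bench import *
def cam(n):
    c=camera_info(n);R=cv2.Rodrigues(np.array(c['rvec'],float))[0];t=np.array(c['tvec'],float).ravel()
    return c['camera_matrix'],R,t
def ray(C,u,v):
    K,R,t=C;d=R.T@np.linalg.solve(K,[u,v,1.]);return -R.T@t,d/np.linalg.norm(d)
def tri(rs):
    A=0;b=0
    for o,d in rs:
        P=np.eye(3)-np.outer(d,d);A=A+P;b=b+P@o
    X=np.linalg.solve(A,b);return X,[np.linalg.norm((np.eye(3)-np.outer(d,d))@(X-o)) for o,d in rs]
def onz(C,u,v,z):
    o,d=ray(C,u,v);return o+d*(z-o[2])/d[2]
def proj(C,X):
    K,R,t=C;p=K@(R@np.asarray(X,float)+t);return p[:2]/p[2]
def dep(C,u,v,z):
    K,R,t=C;return R.T@(np.linalg.solve(K,[u,v,1.])*z-t)
E
```

```text
(no output)
```

View pics/m1.png

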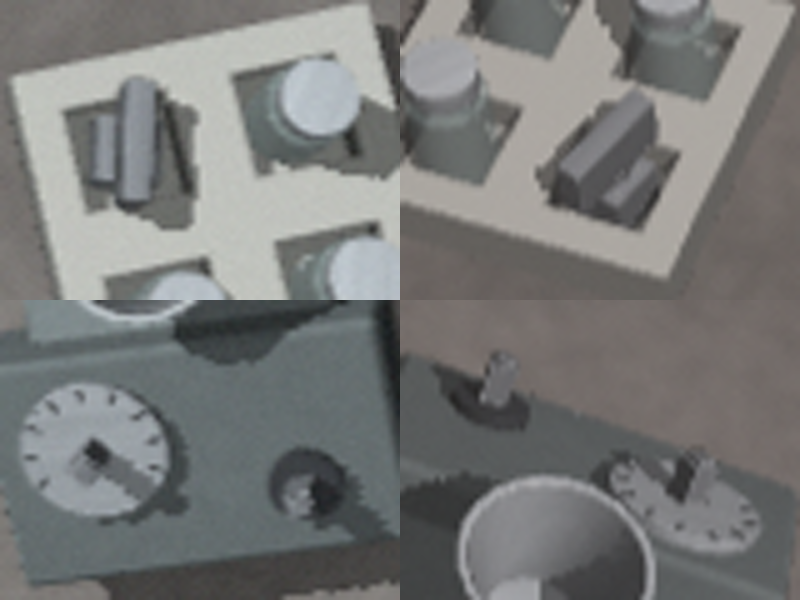

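The crop shows a plain grey wing knob in the rack's upper-left well, wing top centre at about (368,223) top and (216,178) scene. The burr shaft tip is near (150.6,252) top and the lock tip near (195,256) top. I'll measure these now.

```bash
python3 - <<'E'
from h import *
T,S=cam("top"),cam("scene");np.set_printoptions(precision=2,suppress=True)
f=lambda q,x,y,ox,oy:(x+(q[0]-ox)/5,y+(q[1]-oy)/5)
kt=[f(p,340,195,0,0) for p in [(139,82),(137,198)]]
print("wing ends z64",[onz(T,*p,64) for p in kt])
print("wing tri",tri([ray(T,*f((140,140),340,195,0,0)),ray(S,*f((607,137),175,150,400,0))]))
print("lock tip",tri([ray(T,*f((298,492),135,218,0,300)),ray(S,*f((502,355),365,205,400,300))]))
print("burr tip",tri([ray(T,*f((78,468),135,218,0,300)),ray(S,*f((703,452),365,205,400,300))]))
# mill plane from depth patch in top
for C,d,r in [(T,np.load("top0.npz")['d'],(np.array([(160,432),(190,500),(60,540),(230,400),(300,400),(180,530)])))]:
    P=np.array([dep(C,*(q:=f(p,135,218,0,300)),d[int(round(q[1])),int(round(q[0]))]) for p in r]);c=P.mean(0)
    n=np.linalg.svd(P-c)[2][2];n*=np.sign(n[2]);print(P,"n",n,np.degrees(np.arccos(n[2])),np.degrees(np.arctan2(n[1],n[0])),"d",n@c,(P-c)@n)
# rack wing depth
d=np.load("top0.npz")['d'];print("wing depth pt",dep(T,368,223,d[223,368]))
w=cam("wrist");print("wristcam pos",-w[1].T@w[2],"axis",w[1][2],"x",w[1][0],w[0]);print(sense()['tool_pos'])
E
```

```text
wing ends z64 [array([ 591.85, -172.69,   64.  ]), array([ 539.53, -170.36,   64.  ])]
wing tri (array([ 566.77, -173.4 ,   54.89]), [np.float64(0.5115288397056503), np.float64(0.5115288397055497)])
lock tip (array([487.43, 206.24,  92.99]), [np.float64(0.08873640123077566), np.float64(0.08873640123069017)])
burr tip (array([496.43, 297.45, 106.11]), [np.float64(0.7428246741671314), np.float64(0.7428246741672868)])
[[513.61 268.62  88.61]
 [485.97 259.94  65.98]
 [468.54 318.8   59.5 ]
 [528.1  239.45  85.44]
 [528.56 209.36  82.41]
 [473.31 265.94  57.56]] n [-0.55 -0.14  0.82] 34.68668386117131 -165.39407739901333 d -252.30591226571457 [ 3.77  1.63 -2.54 -2.63 -1.06  0.82]
wing depth pt [ 566.29 -173.14   59.42]
wristcam pos [163.33 608.14 384.68] axis [ 0.25 -0.1  -0.96] x [ 0.37  0.93 -0.  ] [[351.25   0.   278.45]
 [  0.   351.25 207.66]
 [  0.     0.     1.  ]]
[233.89 579.22 213.38]
```

```bash
python3 -m pendant '[1,-0.83,-0.4,0,0,1,-0.83,-0.4,0,0,1,-0.83,-0.4,0,0,1,-0.83,-0.4,0,0,1,-0.83,-0.4,0,0,1,-0.83,-0.4,0,0,1,-0.83,-0.4,0,0,1,-0.83,-0.4,0,0,1,-0.83,-0.4,0,0,1,-0.83,-0.4,0,0,1,-0.83,-0.4,0,0,1,-0.83,-0.4,0.2,0,1,0,0,0,0,1,0,0,0,0]'
python3 - <<'E'
from h import *
p,d=read_camera("wrist");C=cam("wrist");np.savez("w1.npz",p=p,d=d,K=C[0],R=C[1],t=C[2])
print(sense()['tool_pos'],sense()['time_s'],proj(C,(487,206,93)),proj(C,(496,297,106)))
cv2.imwrite("pics/w1.png",cv2.resize(p,(800,600)))
E
```

```text
time_s: 1.27
tool_pos: [532.2, 250.7, 205.1]
tcp_rot: [0.192, 0.981, -0.0, -0.001]
wrist_force: [-0.2, 1.5, 0.4]
grip_width: 1.003
grasp_force: 0.0
[531.44822463 251.80473595 205.41982494] 1.3167 [205.7781402  175.18665541] [315.5350604  144.78764497]
```

View pics/w1.png

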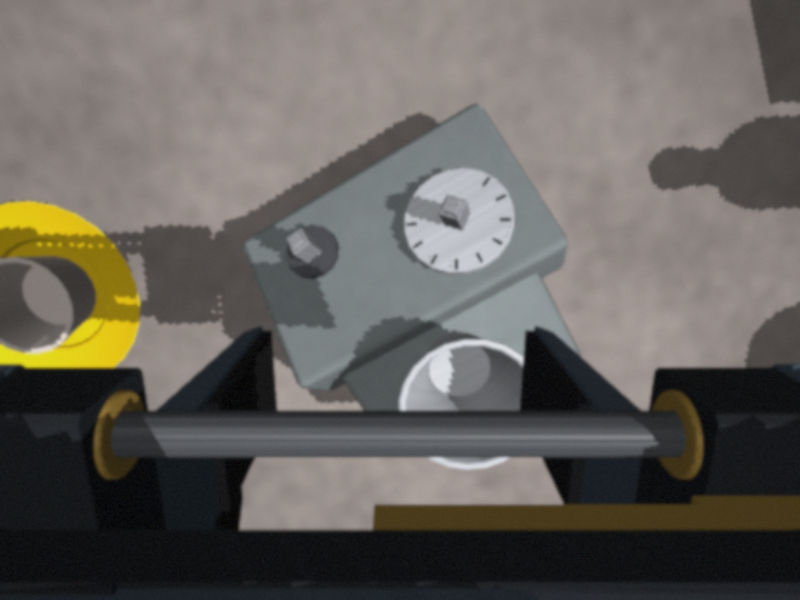

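The wrist view, at 800x600 scale, shows the lock shaft at (302,245) on its narrow collar and the burr shaft at (455,210) on the ticked dial. The face's front corners are at (245,240) and (478,103). I'll compute the mill yaw and the normal from depth.

```bash
python3 - <<'E'
from h import *
np.set_printoptions(precision=2,suppress=True)
z=np.load("w1.npz");C=(z['K'],z['R'],z['t']);d=z['d'];k=.7
a,b=onz(C,245*k,240*k,46),onz(C,478*k,103*k,46);print(a,b,np.linalg.norm(b-a),"front edge az",np.degrees(np.arctan2(*(b-a)[1::-1])))
# plane from depth: free patches in face (800-scale polygons)
P=[]
for poly in ([(350,200),(385,180),(385,260),(345,300),(350,240)],[(270,225),(300,215),(460,120),(475,120),(400,180),(340,220)],[(530,260),(440,310),(430,290),(520,230)]):
    m=np.zeros(d.shape,np.uint8);cv2.fillPoly(m,[(np.array(poly)*k).astype(int)],1)
    v,u=np.nonzero(m*(d>0));P+= [dep(C,x,y,d[y,x]) for x,y in zip(u,v)]
P=np.array(P)
for _ in range(3):
    c=P.mean(0);n=np.linalg.svd(P-c,full_matrices=False)[2][2];n*=np.sign(n[2]);r=(P-c)@n;P=P[abs(r)<2.5*r.std()+.1]
print(len(P),r.std(),"n",n,"tilt",np.degrees(np.arccos(n[2])),"az",np.degrees(np.arctan2(n[1],n[0])),"d",n@c,c)
s=sense();from scipy.spatial.transform import Rotation as Ro
print(Ro.from_quat(s['tcp_rot']).as_matrix(),s['q'])
E
```

```text
[472.83 166.46  46.  ] [450.59 338.37  46.  ] 173.33733995283546 front edge az 97.37424426019301
4705 0.6856259056357897 n [-0.52 -0.07  0.85] tilt 31.912345369011646 az -172.14707585914286 d -218.4305961866419 [496.46 265.15  71.51]
[[-0.93  0.38 -0.  ]
 [ 0.38  0.93 -0.  ]
 [ 0.   -0.   -1.  ]] [ 0.34  0.45  1.45  0.    1.24 -0.84]
```

```bash
python3 -m pendant '[1,0.7,-0.3,0.5,-1,1,0.7,-0.3,0.5,-1,1,0.7,-0.3,0.5,-1,1,0,0,0,-1,1,0,0,0,-0.95,1,0,0,0,0,1,0,0,0,0]'
python3 - <<'E'
from h import *
p,d=read_camera("wrist");C=cam("wrist");np.savez("w2.npz",p=p,d=d,K=C[0],R=C[1],t=C[2])
print(sense()['tool_pos'],sense()['tcp_rot'])
a=proj(C,(487,206,93));b=proj(C,(496,297,106));print(a,b)
c=lambda q:cv2.resize(p[max(0,int(q[1])-40):int(q[1])+40,max(0,int(q[0])-40):int(q[0])+40],(400,400),interpolation=cv2.INTER_CUBIC)
cv2.imwrite("pics/w2.png",np.hstack([c(a),c(b)]))
E
```

```text
time_s: 1.9
tool_pos: [440.9, 241.7, 146.2]
tcp_rot: [-0.066, 0.998, 0.0, 0.0]
wrist_force: [-0.8, 0.5, 0.9]
grip_width: 1.003
grasp_force: 0.0
[441.13671723 241.60298391 146.21830205] [-6.58469820e-02  9.97829679e-01  1.37340139e-04  2.97510204e-04]
[219.6740249  280.82022901] [347.77274517 317.31939263]
```

View pics/w2.png

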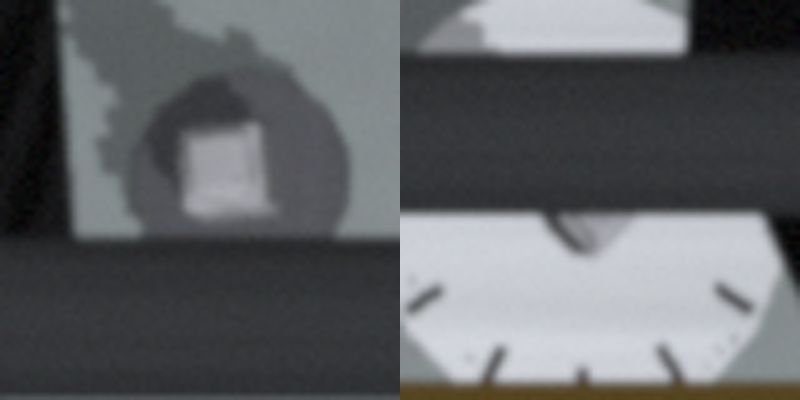

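Lock square (left crop) is sharp at about (222,168), nearly parallel to the image axes. The burr shaft sits behind the gripper bar at about (590,230), roughly as a diamond. I'll shift the view slightly.

```bash
python3 -m pendant '[1,-0.5,0.4,-0.5,0,1,-0.5,0.3,-0.4,0,1,0,0,0,0,1,0,0,0,0]'
python3 - <<'E'
from h import *
p,d=read_camera("wrist");C=cam("wrist");np.savez("w3.npz",p=p,d=d,K=C[0],R=C[1],t=C[2])
print(sense()['tool_pos'])
a=proj(C,(487,206,93));b=proj(C,(496,297,106));print(a,b)
for n,q in (("a",a),("b",b)): print(n,int(q[0])-40,int(q[1])-40)
c=lambda q:cv2.resize(p[int(q[1])-40:int(q[1])+40,int(q[0])-40:int(q[0])+40],(400,400),interpolation=cv2.INTER_CUBIC)
cv2.imwrite("pics/w3.png",np.hstack([c(a),c(b)]))
E
```

```text
time_s: 2.28
tool_pos: [478.2, 275.0, 182.6]
tcp_rot: [-0.066, 0.998, 0.0, 0.001]
wrist_force: [0.2, -0.7, -0.4]
grip_width: 0.999
grasp_force: 0.0
[476.96076225 274.20275926 181.81384046]
[189.00733405 212.32831646] [304.93896455 243.96943071]
a 149 172
b 264 203
```

View pics/w3.png

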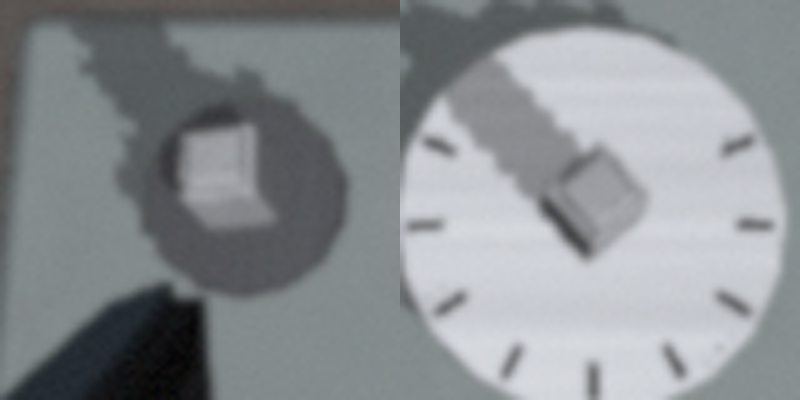

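```bash
cat > mill.py <<'E'
from h import *
tilt,az=np.radians(32),np.radians(-172.2)
n=np.array([np.sin(tilt)*np.cos(az),np.sin(tilt)*np.sin(az),np.cos(tilt)])
h=np.array([-np.sin(az),np.cos(az),0])   # horizontal along face
dn=np.array([np.cos(tilt)*np.cos(az),np.cos(tilt)*np.sin(az),-np.sin(tilt)]) # downhill; dn x h = n
def onp(C,u,v,D):
    o,d=ray(C,u,v);return o+d*(D-n@o)/(n@d)
D0=-218.4+0
E
python3 - <<'E'
from mill import *
np.set_printoptions(precision=1,suppress=True)
L=lambda f:(lambda z:((z['K'],z['R'],z['t']),z['d']))(np.load(f))
C1,d1=L("w1.npz");C3,d3=L("w3.npz");C2,d2=L("w2.npz")
print("dn x h . n",np.cross(dn,h)@n)
# plane offset w3
for (x,y) in [(60,150),(380,120),(300,60)]:
    u,v=149+x/5,172+y/5;print("n.X w3",n@dep(C3,u,v,d3[int(v),int(u)]))
a3=(149+240/5,172+195/5);b3=(264+(592-400)/5,203+215/5);a1=(312*.7,251*.7);b1=(459*.7,220*.7)
for nm,p3,p1 in(("lock",a3,a1),("burr",b3,b1)):
    X,e=tri([ray(C3,*p3),ray(C1,*p1)]);print(nm,"tri",X,e,"off",n@X,"plane w3",onp(C3,*p3,D0+6),"w1",onp(C1,*p1,D0+6))
def ang(pts,C,D):
    P=np.array([onp(C,*p,D) for p in pts]);c=P.mean(0)
    out=[]
    for i in range(len(P)):
        v=P[(i+1)%len(P)]-P[i];out.append((np.degrees(np.arctan2(v@h,v@dn))+45)%90-45)
    print("tip",c,"axis->seat",c-21*n,"sides",[np.linalg.norm(P[i]-P[i-1]) for i in range(len(P))],"ang(dn->h ccw)",np.array(out))
ang([(149+x/5,172+y/5) for x,y in [(183,133),(253,125),(255,187),(186,193)]],C3,D0+27)
ang([(179.67+x/5,240.8+y/5) for x,y in [(185,132),(262,124),(266,203),(188,213)]],C2,D0+27)
ang([(264+(x-400)/5,203+y/5) for x,y in [(600,148),(650,195),(607,235),(560,193)]],C3,D0+27)
E
```

```text
dn x h . n 0.9999999999999999
n.X w3 -218.2794060465233
n.X w3 -220.07338180381973
n.X w3 -219.4669877564667
lock tri [494.7 207.1  62.4] [np.float64(1.2042094280037061), np.float64(1.2042094280036733)] off -221.70528677586884 plane w3 [492.  207.8  71.7] w1 [493.4 210.8  72.9]
burr tri [509.1 299.8  76.8] [np.float64(0.804517320535367), np.float64(0.8045173205354671)] off -223.6665429342609 plane w3 [505.1 297.7  87.5] w1 [507.  299.8  88.8]
tip [480.9 207.8  89.6] axis->seat [491.9 209.3  71.8] sides [np.float64(9.802033944941844), np.float64(10.924412913848036), np.float64(10.121412780222348), np.float64(10.648230329370712)] ang(dn->h ccw) [6.7 5.2 5.  6.8]
tip [482.7 208.9  90.8] axis->seat [493.7 210.4  73. ] sides [np.float64(11.352531650972345), np.float64(10.990423439204523), np.float64(11.103989215184448), np.float64(11.012626659714487)] ang(dn->h ccw) [5.7 4.8 7.  4.7]
tip [494.3 296.7 105.5] axis->seat [505.3 298.2  87.7] sides [np.float64(9.261676469880651), np.float64(10.324525507189744), np.float64(8.959436409184661), np.float64(9.417304663493985)] ang(dn->h ccw) [-44.5  42.4 -42.7 -41.9]
```

Seats: lock ≈ (493,209.5,72.5) with flats about +6° from downhill, burr ≈ (506,298.5,88) with flats about −42°. The tool stays vertical, so the knob has to be pivoted 32° in the pads, and I'll use the rack well's wall for that. First the rack, with two wrist views for height.

```bash
python3 -m pendant '[1,-0.18,-0.9,-0.3,0,1,-0.18,-0.9,-0.3,0,1,-0.18,-0.93,-0.2,0,1,-0.18,-0.93,0,0,1,-0.18,-0.94,0,0,1,-0.18,-0.94,0,0,1,-0.18,-0.94,0,0,1,-0.18,-0.94,0,0,1,-0.18,-0.94,0,0,1,-0.18,-0.94,0,0,1,-0.18,-0.94,0,0,1,0,0,0,0.85,1,0,0,0,0.85,1,0,0,0,0,1,0,0,0,0]'
python3 - <<'E'
from h import *
p,d=read_camera("wrist");C=cam("wrist");np.savez("k1.npz",p=p,d=d,K=C[0],R=C[1],t=C[2]);print(proj(C,(567,-173,60)))
cv2.imwrite("pics/k1.png",p)
E
python3 -m pendant '[1,0,-0.9,0.3,0,1,0,-0.9,0.3,0,1,0,0,0,0,1,0,0,0,0]'
python3 - <<'E'
from h import *
p,d=read_camera("wrist");C=cam("wrist");np.savez("k2.npz",p=p,d=d,K=C[0],R=C[1],t=C[2]);print(proj(C,(567,-173,60)))
a=np.load("k1.npz")['p'];C1=[np.load("k1.npz")[k] for k in 'KRt']
c=lambda p,q:cv2.resize(p[int(q[1])-40:int(q[1])+40,int(q[0])-40:int(q[0])+40],(400,400),interpolation=cv2.INTER_CUBIC)
q1,q2=proj(C1,(567,-173,60)),proj(C,(567,-173,60))
print([(int(q[0])-40,int(q[1])-40) for q in(q1,q2)]);cv2.imwrite("pics/k12.png",np.hstack([c(a,q1),c(p,q2)]))
E
```

```text
time_s: 3.58
tool_pos: [609.6, -121.1, 213.3]
tcp_rot: [0.021, 1.0, 0.0, -0.001]
wrist_force: [0.4, 0.3, 0.1]
grip_width: 1.001
grasp_force: 0.0
[219.52129645 149.07309684]
time_s: 3.97
tool_pos: [606.6, -194.1, 189.0]
tcp_rot: [0.022, 1.0, 0.0, -0.001]
wrist_force: [0.1, 0.7, 0.2]
grip_width: 1.004
grasp_force: 0.0
[299.62921846 151.9467438 ]
[(179, 109), (259, 111)]
```

View pics/k12.png

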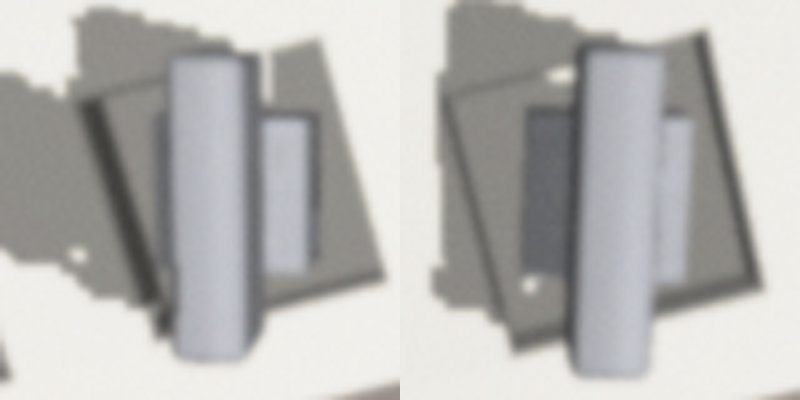

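The knob's wing top is clear in both views, with centres at about (209,207) left and (620,212) right. The rack well is turned about 15° relative to it.

```bash
python3 - <<'E'
from h import *
np.set_printoptions(precision=1,suppress=True)
C1=[np.load("k1.npz")[k] for k in 'KRt'];C2=[np.load("k2.npz")[k] for k in 'KRt']
L=[(170,58),(245,58),(243,358),(173,358)];Rr=[(588,50),(665,52),(650,375),(575,375)]
f1=lambda p:(179+p[0]/5,109+p[1]/5);f2=lambda p:(259+(p[0]-400)/5,111+p[1]/5)
X=np.array([tri([ray(C1,*f1(a)),ray(C2,*f2(b))])[0] for a,b in zip(L,Rr)]);print(X,X.mean(0))
for q in [(0,1),(3,2)]:pass
a,b=X[:2].mean(0),X[2:].mean(0);print("wing az",np.degrees(np.arctan2(*(b-a)[1::-1])),np.linalg.norm(b-a))
# well corners at z30
w=[onz(C2,*f2(p),30) for p in [(445,95),(705,33),(762,288),(513,352)]];W=np.array(w);print(W,W.mean(0),[np.degrees(np.arctan2(*(W[i+1]-W[i])[1::-1])) for i in range(3)])
w=[onz(C1,*f1(p),30) for p in [(80,100),(318,40),(383,278),(160,335)]];print(np.array(w))
E
```

```text
[[ 541.1 -175.2   67.8]
 [ 541.9 -162.5   65. ]
 [ 594.7 -166.4   70.1]
 [ 594.1 -179.1   70.4]] [ 568.  -170.8   68.3]
wing az -4.161736725849797 53.16869099449772
[[ 549.3 -199.9   30. ]
 [ 540.2 -151.9   30. ]
 [ 587.6 -141.6   30. ]
 [ 597.9 -189.3   30. ]] [ 568.7 -170.7   30. ] [np.float64(100.67617045849691), np.float64(12.295369472447161), np.float64(-77.77099503093496)]
[[ 549.5 -200.6   30. ]
 [ 539.9 -152.9   30. ]
 [ 587.1 -142.9   30. ]
 [ 597.  -189.2   30. ]]
```

```bash
python3 -m pendant '[-0.2,0.5,0.27,0,0.25,-0.2,0.48,0.26,0,0,-0.2,0,0,0.8,0,-0.2,0,0,0.8,0,-0.2,0,0,0.8,0,-0.2,0,0,0.6,0,-0.2,0,0,0.3,0,-0.2,0,0,0.3,0,-0.2,0,0,0,0]' 8
python3 - <<'E'
from h import *
s=sense();print(s['tool_pos'],s['tcp_rot'],s['grip_width']*91)
E
```

```text
time_s: 4.77
tool_pos: [568.5, -168.0, 44.3]
tcp_rot: [0.034, 0.999, 0.001, -0.001]
wrist_force: [-0.0, -0.5, 0.4]
grip_width: 0.405
grasp_force: 0.0
[ 568.53346299 -168.0465153    44.26023833] [ 3.35741639e-02  9.99435202e-01  5.78754772e-04 -1.31022018e-03] 36.87029903250072
```

```bash
python3 -m pendant '[-0.2,0,-0.07,0.05,0,-1,0,0,0,0,-1,0,0,0,0,-1,0,0,0,0,-1,0,0,0,0,-1,0,0,0,0,-1,0,0,-0.1,-0.7,-1,0,0,0,-1,-1,0,0,0,-1,-1,0,0,0,0]' 8
```

```text
time_s: 5.6
tool_pos: [569.2, -172.6, 48.1]
tcp_rot: [-0.109, 0.994, -0.0, 0.0]
wrist_force: [0.1, 0.3, 0.4]
grip_width: 0.151
grasp_force: 8.0
```

```bash
python3 -m pendant '[-1,0.12,0,0,0,-1,0.12,0,0,0,-1,0.08,0,0,0,-1,0.08,0,0,0,-1,0,0,0,0]' 4;  python3 -m pendant '[-1,0.08,0,0,0,-1,0.08,0,0,0,-1,0.08,0,0,0]';
```

```text
time_s: 6.02
tool_pos: [553.2, -176.2, 48.1]
tcp_rot: [-0.106, 0.994, -0.0, 0.0]
wrist_force: [0.7, 0.8, -1.4]
grip_width: 0.154
grasp_force: 4.0
time_s: 6.27
tool_pos: [544.4, -178.2, 48.1]
tcp_rot: [-0.106, 0.994, -0.0, 0.0]
wrist_force: [5.0, 1.7, 2.8]
grip_width: 0.151
grasp_force: 4.0
```

```bash
python3 - <<'E'
from h import *
p,d=read_camera("wrist");C=cam("wrist");s=sense();tp=s['tool_pos'];print(tp,s['wrist_force'],s['grasp_force'],s['grip_width'])
np.savez("g1.npz",p=p,d=d,K=C[0],R=C[1],t=C[2])
c=proj(C,tp+[0,0,20]);print(c)
u,v=c.astype(int);np.set_printoptions(linewidth=200)
print(d[v-45:v+25:5,u-20:u+21:5].astype(int))
E
```

```text
[ 543.86596312 -178.26543838   48.13076866] [3.08811629 0.08661855 2.49895273] 4.000093191862106 0.15256152963531922
[278.35614752 275.8494152 ]
[[177 199 168 167 168 168 167 199 200]
 [176 175 168 167 167 168 168 173 174]
 [168 167 167 167 167 168 167 172 168]
 [160 161 167 166 167 167 167 169 161]
 [157 159 168 167 168 167 167 168 157]
 [151 159 167 167 167 166 166 169 150]
 [145 160 167 167 166 167 166 168 145]
 [141 159 166 168 166 166 166 168 140]
 [135 161 165 167 166 166 166 167 135]
 [134 161 166 165 166 166 165 166 132]
 [128 159 167 166 166 165 165 167 127]
 [126 160 166 165 165 165 164 166 126]
 [ 85  86  86  87  86  86  87  87  86]
 [ 85  85  86  84  84  84  84  85  85]]
```

```bash
cat > tilt.py <<'E'
from h import *
def tilt(p,d,C,s,dz=20):
    u0,v0=proj(C,s['tool_pos']+[0,0,dz]).astype(int)
    P=[dep(C,u,v,d[v,u]) for u in range(u0-9,u0+9) for v in range(v0-70,v0+12) if d[v,u]>0]
    P=np.array(P);m=np.median(P,0);P=P[P[:,2]>s['tool_pos'][2]]
    for _ in range(6):
        c=P.mean(0);n=np.linalg.svd(P-c,full_matrices=False)[2][2];n*=np.sign(n[2]);r=(P-c)@n;P=P[abs(r)<max(2*r.std(),.6)]
    R=cv2.Rodrigues(np.zeros(3))[0]
    from scipy.spatial.transform import Rotation as Ro
    T=Ro.from_quat(s['tcp_rot']).as_matrix();q=(P-s['tool_pos'])@T
    k=T.T@n
    print("normal tool frame",k.round(3),"tilt to +x",np.degrees(np.arctan2(k[0],-k[2])).round(1),"rms",r.std().round(2),len(P),"extent tool x",np.percentile(q[:,0],[1,99]).round(1),"z",np.percentile(q[:,2],[1,99]).round(1))
if __name__=="__main__":
    s=sense();p,d=read_camera("wrist");tilt(p,d,cam("wrist"),s)
E
python3 tilt.py
```

```text
normal tool frame [ 0.39   0.01  -0.921] tilt to +x 22.9 rms 0.49 1056 extent tool x [-4.2 24.5] z [-22.3  -9.3]
```

```bash
python3 -m pendant '[-1,0.06,0,0,0,-1,0.06,0,0,0,-1,0,0,0,0]'; python3 tilt.py
```

```text
time_s: 6.62
tool_pos: [539.3, -179.2, 48.0]
tcp_rot: [-0.106, 0.994, -0.0, 0.0]
wrist_force: [2.2, -0.4, 3.8]
grip_width: 0.15
grasp_force: 4.0
normal tool frame [ 0.002 -1.    -0.006] tilt to +x 17.9 rms 2.43 1319 extent tool x [-4.  37.4] z [-31.2  -7.9]
```

```bash
cat > tilt.py <<'E'
from h import *
from scipy.spatial.transform import Rotation as Ro
def tilt(p,d,C,s,dz=20):
    u0,v0=proj(C,s['tool_pos']+[0,0,dz]).astype(int);T=Ro.from_quat(s['tcp_rot']).as_matrix()
    q=np.array([T.T@(dep(C,u0,v,np.median(d[v,u0-5:u0+6]))-s['tool_pos']) for v in range(v0-70,v0+12)])
    q=q[(q[:,2]<-5)]
    best=None;rng=np.random.default_rng(0)
    for _ in range(300):
        i,j=rng.choice(len(q),2,False)
        if abs(q[i,0]-q[j,0])<6: continue
        a,b=np.polyfit(q[[i,j],0],q[[i,j],2],1);m=abs(q[:,2]-a*q[:,0]-b)<.8
        if best is None or m.sum()>best.sum(): best=m
    q=q[best];a,b=np.polyfit(q[:,0],q[:,2],1)
    print("tilt to +x",np.degrees(np.arctan(a)).round(1),len(q),"x",q[:,0].min().round(1),q[:,0].max().round(1),"z at ends",(a*q[:,0].min()+b).round(1),(a*q[:,0].max()+b).round(1))
if __name__=="__main__":
    s=sense();p,d=read_camera("wrist");tilt(p,d,cam("wrist"),s)
E
python3 tilt.py
```

```text
tilt to +x 27.1 63 x -3.9 22.1 z at ends -22.5 -9.2
```

```bash
sed -i 's/v0-70/v0-100/' tilt.py; python3 -m pendant '[-1,0.08,0,0,0,-1,0,0,0,0]'; python3 tilt.py
```

```text
time_s: 6.88
tool_pos: [536.1, -179.8, 47.9]
tcp_rot: [-0.106, 0.994, -0.0, -0.0]
wrist_force: [2.3, -1.1, 2.7]
grip_width: 0.15
grasp_force: 4.0
tilt to +x 30.1 60 x -4.0 20.7 z at ends -23.0 -8.7
```

```bash
python3 -m pendant '[-1,0.06,0,0,0,-1,0,0,0,0,-1,0,0,0,0,-1,-0.1,0,-0.2,0,-1,0,0,-0.6,0,-1,0,0,-1,0,-1,0,0,-1,0,-1,0,0,-1,0,-1,0,0,0,0]' 15; python3 tilt.py
```

```text
time_s: 7.68
tool_pos: [540.4, -180.4, 207.2]
tcp_rot: [-0.106, 0.994, -0.002, 0.004]
wrist_force: [1.4, -1.5, -0.1]
grip_width: 0.152
grasp_force: 15.0
tilt to +x 31.0 57 x -2.9 20.0 z at ends -19.3 -5.6
```

```bash
python3 -m pendant '[-1,0,0,-0.5,0,-1,0.07,0.9,0,0,-1,0.07,0.98,0,0,-1,0.07,0.98,0,0,-1,0.07,0.98,0,0,-1,0.07,0.98,0,0,-1,0.07,0.98,0,0,-1,0.07,0.98,0,0,-1,0.07,0.98,0,0,-1,0.07,0.98,0,0,-1,0.07,0.98,0,0,-1,0,0,0,0,-1,0,0,0,0]'; python3 tilt.py; python3 - <<'E'
from h import *
p,d=read_camera("scene");s=sense();C=cam("scene");q=proj(C,s['tool_pos']);print(q);u,v=q.astype(int)
pt,dt=read_camera("top");Ct=cam("top");qt=proj(Ct,s['tool_pos']);print(qt);a,b=qt.astype(int)
np.savez("f1.npz",p=p,d=d,pt=pt,dt=dt);c=lambda p,u,v:cv2.resize(p[max(v-40,0):v+40,max(u-40,0):u+40],(400,400),interpolation=cv2.INTER_CUBIC)
cv2.imwrite("pics/f1.png",np.hstack([c(p,u,v),c(pt,a,b)]))
E
```

```text
time_s: 8.82
tool_pos: [426.5, 196.1, 218.8]
tcp_rot: [-0.108, 0.994, -0.0, -0.002]
wrist_force: [0.2, -0.3, -2.5]
grip_width: 0.154
grasp_force: 15.0
tilt to +x 31.3 59 x -3.8 19.8 z at ends -22.7 -8.3
[404.27555054 156.20860962]
[185.59948336 282.73227768]
```

View pics/f1.png

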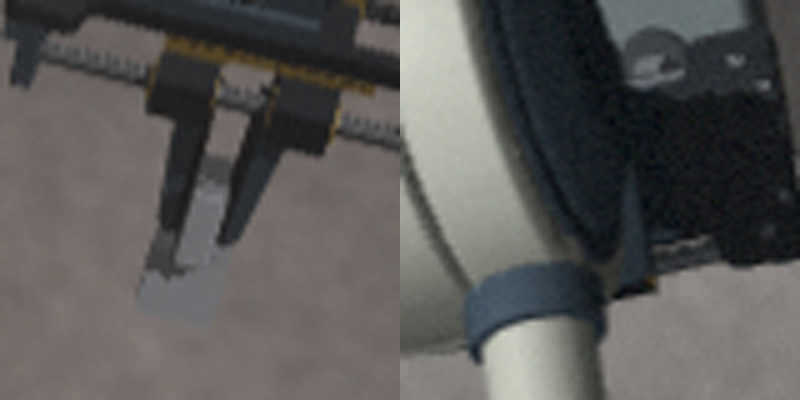

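Scene crop (left) shows the knob hanging tilted between the fingers, with the hub's bottom edge from (140,298) to (213,328). I'll compare that with the wrist-view prediction.

```bash
python3 - <<'E'
from mill import *
from scipy.spatial.transform import Rotation as Ro
np.set_printoptions(precision=1,suppress=True)
C=cam("scene");s=sense();T=Ro.from_quat(s['tcp_rot']).as_matrix();d=np.load("f1.npz")['d']
for x,y in [(143,294),(178,308),(210,322),(185,285)]:
    u,v=364+x/5,116+y/5;X=dep(C,u,v,d[int(round(v)),int(round(u))]);print((X-s['tool_pos'])@T)
P=s['tool_pos']+T@np.array([-45.3,0,17.5]);print("pred px crop",(proj(C,P)-[364,116])*5)
# plan
t=np.radians(31.5);off=np.array([-32.5,0,25.3]);S=np.array([493,209.5,72.5])
for k in (60,26):
    tcp=S+n*k-T@off;print(k,"tcp",tcp,"delta tool",(tcp-s['tool_pos'])@T/40)
print("n in tool",n@T, "tool az",np.degrees(np.arctan2(T[1,0],T[0,0])))
E
```

```text
[-39.9 -11.2  15.2]
[-44.4   2.9  12.3]
[122.7  27.4 221.3]
[-36.7   3.    7.3]
pred px crop [167.3 315.8]
60 tcp [429.8 198.4 148.7] delta tool [-0.1  0.1  1.8]
26 tcp [447.6 200.8 119.9] delta tool [-0.5  0.1  2.5]
n in tool [ 0.5  0.  -0.8] tool az -167.8280037432802
```

```bash
python3 -m pendant '[-1,-0.09,0.04,0.6,0,-1,0,0,0.6,0,-1,0,0,0.55,0,-1,0,0,0,0,-1,0,0,0,0]'; python3 - <<'E'
from mill import *
from scipy.spatial.transform import Rotation as Ro
np.set_printoptions(precision=2,suppress=True)
s=sense();T=Ro.from_quat(s['tcp_rot']).as_matrix();off=np.array([-32.5,0,25.3]);S=np.array([493,209.5,72.5])
for k in (60,28,24,0):
    print(k,(S+n*k-T@off-s['tool_pos'])@T/40)
# view from top: is there visible lock shaft / knob?
p,d=read_camera("wrist");cv2.imwrite("pics/w5.png",p)
E
```

```text
time_s: 9.38
tool_pos: [431.2, 195.8, 149.5]
tcp_rot: [-0.105, 0.994, -0.0, -0.001]
wrist_force: [-0.4, 1.2, -1.8]
grip_width: 0.151
grasp_force: 15.0
60 [0.02 0.07 0.02]
28 [-0.4   0.04  0.69]
24 [-0.46  0.04  0.78]
0 [-0.77  0.01  1.29]
```

```bash
python3 -m pendant '[-1,-0.15,0.04,0.26,0,-1,-0.15,0,0.26,0,-1,-0.16,0,0.26,0,-1,0,0,0,0]' 6; python3 -m pendant '[-1,-0.05,0,0.08,0,-1,-0.05,0,0.08,0,-1,0,0,0,0]';python3 -m pendant '[-1,-0.05,0,0.08,0,-1,-0.05,0,0.08,0,-1,0,0,0,0]'; python3 tilt.py
```

```text
time_s: 9.77
tool_pos: [450.1, 202.6, 117.0]
tcp_rot: [-0.106, 0.994, -0.0, -0.0]
wrist_force: [-0.9, -1.1, -1.7]
grip_width: 0.155
grasp_force: 6.0
time_s: 10.02
tool_pos: [453.1, 203.2, 112.0]
tcp_rot: [-0.106, 0.994, -0.0, -0.0]
wrist_force: [0.5, -3.0, -1.4]
grip_width: 0.15
grasp_force: 6.0
time_s: 10.27
tool_pos: [455.7, 204.0, 106.6]
tcp_rot: [-0.106, 0.994, -0.0, -0.001]
wrist_force: [-14.9, -4.5, 25.9]
grip_width: 0.156
grasp_force: 27.6
tilt to +x 33.1 65 x -1.1 23.8 z at ends -27.7 -11.5
```

```bash
python3 -m pendant '[-1,0,-0.05,0,0,-1,0,0,0,0]'; python3 -m pendant '[-1,0,0.03,0,-0.5,-1,0,0,0,0]';  python3 -m pendant '[-1,0,0,0,1,-1,0,0,0,0]'; python3 tilt.py
```

```text
time_s: 10.48
tool_pos: [455.9, 202.8, 106.9]
tcp_rot: [-0.106, 0.994, 0.001, -0.001]
wrist_force: [-17.2, 6.1, 27.1]
grip_width: 0.153
grasp_force: 21.6
time_s: 10.65
tool_pos: [455.6, 202.9, 106.8]
tcp_rot: [-0.134, 0.991, -0.0, -0.001]
wrist_force: [-15.4, -6.5, 30.6]
grip_width: 0.159
grasp_force: 22.6
time_s: 10.82
tool_pos: [456.5, 203.9, 106.7]
tcp_rot: [-0.077, 0.997, 0.001, -0.0]
wrist_force: [0.1, -2.6, -2.8]
grip_width: 0.155
grasp_force: 9.5
tilt to +x 31.7 64 x -2.1 22.9 z at ends -26.5 -11.1
```

```bash
python3 -m pendant '[-1,-0.05,0,0.08,0,-1,-0.05,0,0.08,0,-1,0,0,0,0]';  python3 -m pendant '[-1,-0.05,0,0.08,0,-1,-0.05,0,0.08,0,-1,0,0,0,0]'; python3 tilt.py
```

```text
time_s: 11.12
tool_pos: [461.5, 203.9, 98.8]
tcp_rot: [-0.08, 0.997, -0.0, -0.0]
wrist_force: [-0.2, -2.5, -3.8]
grip_width: 0.15
grasp_force: 9.5
time_s: 11.37
tool_pos: [464.7, 204.6, 92.9]
tcp_rot: [-0.08, 0.997, -0.0, -0.001]
wrist_force: [-8.1, -3.8, 12.9]
grip_width: 0.153
grasp_force: 20.8
tilt to +x 32.4 65 x -1.3 23.9 z at ends -27.5 -11.5
```

Underside computes to k ≈ 0 mm, so the knob is home on the lock screw. Next I re-centre the fingers higher on the wing and turn.

```bash
python3 -m pendant '[-0.55,0,0,-0.02,0,-0.55,0,0,0,0,-0.55,-0.05,0.01,-0.15,0,-0.55,-0.06,0.01,-0.14,0,-1,0,0,0,0,-1,0,0,0,0,-1,0,0,0,0]' 15; python3 tilt.py; python3 -m pendant '[-1,0,0,0,-1,-1,0,0,0,-1,-1,0,0,0,-1,-1,0,0,0,-1,-1,0,0,0,0]' 20
```

```text
time_s: 12.0
tool_pos: [470.8, 206.2, 106.4]
tcp_rot: [-0.08, 0.997, -0.0, 0.002]
wrist_force: [1.8, -3.1, 12.7]
grip_width: 0.154
grasp_force: 15.0
tilt to +x 34.5 59 x -4.5 18.8 z at ends -21.2 -5.2
time_s: 12.47
tool_pos: [470.8, 205.7, 106.3]
tcp_rot: [-0.289, 0.957, -0.001, 0.001]
wrist_force: [1.2, -7.6, 12.4]
grip_width: 0.185
grasp_force: 21.6
```

```bash
python3 -m pendant '[-1,-0.05,-0.02,0.09,0,-1,-0.05,-0.02,0.08,0,-1,0,0,0,0]'; python3 - <<'E'
from mill import *
np.set_printoptions(precision=1,suppress=True,linewidth=150)
# find wing-top points in world: wrist depth points above seat plane, project on knob axis height
s=sense();p,d=read_camera("wrist");C=cam("wrist");S=np.array([493,209.5,72.5])
v,u=np.mgrid[100:300,150:400];v=v.ravel();u=u.ravel();K,R,t=C
P=(np.linalg.solve(K,np.c_[u,v,np.ones(len(u))].T)*d[v,u]-t[:,None]).T@R
q=np.c_[(P-S)@dn,(P-S)@h,(P-S)@n]
m=(np.hypot(q[:,0],q[:,1])<30)&(q[:,2]>15)&(q[:,2]<75)
hh,e=np.histogram(q[m,2],bins=np.arange(15,76,3));print(np.c_[e[:-1],hh].T.astype(int))
E
```

```text
time_s: 12.72
tool_pos: [474.2, 207.1, 100.1]
tcp_rot: [-0.286, 0.958, -0.0, 0.001]
wrist_force: [-7.1, -5.7, 35.1]
grip_width: 0.197
grasp_force: 32.7
[[  15   18   21   24   27   30   33   36   39   42   45   48   51   54   57   60   63   66   69   72]
 [   0    0    0    1   12   41   90   90  107  154  171  190  382 2499  158  168  175  188  180  200]]
```

```bash
cat > st.py <<'E'
from mill import *
import sys
np.set_printoptions(precision=1,suppress=True,linewidth=150)
SE={'L':np.array([493,209.5,72.5]),'B':np.array([506,298.5,88.])}
def st(w):
    S=SE[w];s=sense();p,d=read_camera("wrist");K,R,t=cam("wrist")
    v,u=np.mgrid[20:400,40:540];v=v.ravel();u=u.ravel();g=d[v,u]>0;u,v=u[g],v[g]
    P=(np.linalg.solve(K,np.c_[u,v,np.ones(len(u))].T)*d[v,u]-t[:,None]).T@R
    q=np.c_[(P-S)@dn,(P-S)@h,(P-S)@n];r=np.hypot(q[:,0],q[:,1])
    m=(r<32)&(q[:,2]>45)&(q[:,2]<75);hh,e=np.histogram(q[m,2],bins=np.arange(45,76,1));k=e[hh.argmax()]
    m=(r<32)&(abs(q[:,2]-k-.5)<2.5);x=q[m];rect=cv2.minAreaRect(x[:,:2].astype(np.float32))
    c=x.mean(0);V=np.linalg.svd(x[:,:2]-c[:2],full_matrices=False)[2][0];A=np.c_[x[:,:2]-c[:2],np.ones(len(x))];co=np.linalg.lstsq(A,x[:,2],rcond=None)[0]
    print("top height",np.median(x[:,2]).round(1),"N",m.sum(),"centre dn,h",c[:2],"tilt err deg",np.degrees(np.arctan(co[:2])).round(1),"wing phi",np.degrees(np.arctan2(V[1],V[0])).round(1)%180,"rect",rect)
    T=s['tool_pos'];print("tool rel seat (dn_h,h,z)",(T-S)@[np.cos(az),np.sin(az),0],(T-S)@h,T[2]-S[2],"tool phi",(np.degrees(2*np.arctan2(-s['tcp_rot'][0],s['tcp_rot'][1]))+180-187.8).round(1),"q6",s['q'][5].round(2),"t",s['time_s'])
st(sys.argv[1])
E
python3 -m pendant '[-1,0,0,-0.03,-1,-1,0,0,-0.03,-1,-1,0,0,0,-1,-1,0,0,0,0]' 25; python3 st.py L
```

```text
time_s: 13.1
tool_pos: [474.6, 205.7, 101.6]
tcp_rot: [-0.436, 0.9, -0.001, 0.0]
wrist_force: [1.9, -15.2, 9.2]
grip_width: 0.208
grasp_force: 32.7
top height 55.9 N 2697 centre dn,h [ 1.9 10.8] tilt err deg [ 1.7 -3.1] wing phi 38.900000000000006 rect ((0.9689693450927734, 10.338784217834473), (43.5916633605957, 35.20690155029297), 1.9925378561019897)
tool rel seat (dn_h,h,z) 18.75422361334506 1.31076365234909 29.090381510022425 tool phi 43.8 q6 -2.18 t 13.1
```

```bash
python3 -m pendant '[-0.3,0,0,0,0,-0.3,0,0,0,0,-0.3,0.07,0.07,-0.15,0,-1,0,0,0,0,-1,0,0,0,0,-1,0,0,0,0]' 25; python3 st.py L; python3 -m pendant '[-1,0,0,0,-1,-1,0,0,0,-1,-1,0,0,0,-1,-1,0,0,0,0]' 30; python3 st.py L
```

```text
time_s: 13.65
tool_pos: [469.7, 206.7, 107.3]
tcp_rot: [-0.432, 0.902, 0.0, 0.0]
wrist_force: [-3.7, 1.0, 10.0]
grip_width: 0.208
grasp_force: 23.3
top height 54.8 N 2445 centre dn,h [5.6 6.4] tilt err deg [ 0.9 -2.1] wing phi 38.400000000000006 rect ((3.117574691772461, 11.639692306518555), (44.55615997314453, 34.22634506225586), 27.75896644592285)
tool rel seat (dn_h,h,z) 23.442815550286145 -0.3709915732848363 34.75489384168988 tool phi 43.4 q6 -2.17 t 13.65
time_s: 14.03
tool_pos: [470.3, 206.3, 107.3]
tcp_rot: [-0.571, 0.821, -0.0, 0.0]
wrist_force: [-0.7, -3.2, 9.5]
grip_width: 0.214
grasp_force: 30.3
top height 55.2 N 2417 centre dn,h [ 1.6 10.2] tilt err deg [ 0.8 -1.7] wing phi 57.3 rect ((-0.05130767822265625, 9.061688423156738), (39.24407196044922, 41.96205139160156), 1.339917778968811)
tool rel seat (dn_h,h,z) 22.972423685784047 0.1119870750832941 34.760984626411044 tool phi 61.8 q6 -2.49 t 14.0333
```

```bash
python3 -m pendant '[-1,0,0,0,-1,-1,0,0,0,-1,-1,0,0,0,0]' 30; python3 st.py L; python3 -m pendant '[-1,0,0,0,-1,-1,0,0,0,-0.5,-1,0,0,0,0]' 40; python3 st.py L; python3 -c "
from bench import *;s=sense();print(s['torque'],s['tau'])"
```

```text
time_s: 14.33
tool_pos: [470.5, 206.4, 107.4]
tcp_rot: [-0.654, 0.757, -0.001, 0.001]
wrist_force: [-1.1, -2.6, 9.1]
grip_width: 0.212
grasp_force: 30.7
top height 55.3 N 2280 centre dn,h [-0.7 11.6] tilt err deg [ 1.4 -2.3] wing phi 70.8 rect ((-2.356019973754883, 9.686027526855469), (38.04370880126953, 41.2507209777832), 13.132882118225098)
tool rel seat (dn_h,h,z) 22.740790885598784 0.042734960359447086 34.858073758007805 tool phi 73.8 q6 -2.7 t 14.3333
time_s: 14.63
tool_pos: [470.4, 206.2, 107.5]
tcp_rot: [0.71, -0.705, 0.001, -0.0]
wrist_force: [-1.6, -5.4, 13.1]
grip_width: 0.211
grasp_force: 41.0
top height 55.3 N 2219 centre dn,h [-2.5 12.1] tilt err deg [ 2.5 -3.1] wing phi 77.7 rect ((-4.265009880065918, 9.751092910766602), (37.754783630371094, 40.346736907958984), 20.409637451171875)
tool rel seat (dn_h,h,z) 22.80201400433422 0.15867615371696078 35.02278176604145 tool phi -277.4 q6 -2.85 t 14.6333
[-1.17026819 -0.01685327 -0.62319726] [  2.37531759 -68.05367947 -25.03694952   1.01452935  -0.67540823
  -1.68664087]
```

```bash
python3 -m pendant '[-1,0,0,0,-0.8,-1,0,0,0,0]' 45; python3 st.py L; python3 -c "
from bench import *;s=sense();print(s['torque'],s['tau'][5],s['grip_width']*91)"; python3 -m pendant '[-1,0,0,0,-0.7,-1,0,0,0,0]' 45; python3 st.py L;python3 -c "
from bench import *;s=sense();print(s['torque'],s['tau'][5],s['grip_width']*91)"
```

```text
time_s: 14.85
tool_pos: [470.3, 206.1, 107.5]
tcp_rot: [0.739, -0.674, 0.001, -0.0]
wrist_force: [-3.3, -5.3, 15.3]
grip_width: 0.214
grasp_force: 46.1
top height 55.2 N 2140 centre dn,h [-3.2 12.2] tilt err deg [ 2.1 -3.4] wing phi 81.0 rect ((-4.308249473571777, 10.326555252075195), (36.902767181396484, 41.074249267578125), 17.94876480102539)
tool rel seat (dn_h,h,z) 22.960377183807474 0.26973281857032894 35.00427121343424 tool phi -272.5 q6 -2.94 t 14.85
[-1.23332089  0.05811829 -0.78851878] -2.1741362661123276 19.0199720409448
time_s: 15.07
tool_pos: [470.1, 206.1, 107.5]
tcp_rot: [0.763, -0.647, 0.0, -0.0]
wrist_force: [-2.9, -4.9, 13.5]
grip_width: 0.212
grasp_force: 45.4
top height 55.2 N 2082 centre dn,h [-3.5 12.1] tilt err deg [ 1.6 -3.5] wing phi 83.7 rect ((-3.2958574295043945, 9.684865951538086), (38.43645095825195, 39.1757698059082), 34.152523040771484)
tool rel seat (dn_h,h,z) 23.172792666177305 0.24929459486394562 34.95187127793207 tool phi -268.4 q6 -3.01 t 15.0667
[-1.26423293  0.21253207 -0.98688164] -2.2337783128023148 19.459708620466138
```

```bash
python3 -m pendant '[0,0,0,0,0,0,0,0,0,0,0,0,0,0,0,0,0,0,-0.8,1,0,0,0,-0.8,1,0,0,0,0,1,0,0,0,0,1,0,0,0,0,1,0,0,0,0,1,0,0,0,0,0,0,0,0,0,0]'; python3 st.py L
```

```text
time_s: 16.03
tool_pos: [469.7, 206.6, 171.0]
tcp_rot: [-0.525, 0.851, -0.0, -0.0]
wrist_force: [-1.0, 0.2, 0.3]
grip_width: 0.5
grasp_force: 0.0
top height 55.1 N 1531 centre dn,h [1.7 2.1] tilt err deg [ 0.7 -0.5] wing phi 76.2 rect ((2.1759045124053955, 1.3632183074951172), (55.66490173339844, 14.475783348083496), 76.77827453613281)
tool rel seat (dn_h,h,z) 23.482771364449103 -0.26915631547787816 98.48157203606098 tool phi 55.6 q6 -2.38 t 16.0333
```

```bash
python3 -m pendant '[-0.3,0,0,0,-1,-0.3,0,0,0.8,-1,-0.3,0,0,0.8,-1,-0.3,0,0,0,-0.5,-1,0,0,0,0,-1,0,0,0,0,-1,0,0,0,0,-1,0,0,0,-0.8,-1,0,0,0,-0.8,-1,0,0,0,-0.7,-1,0,0,0,0]' 60;python3 -c "
from bench import *;s=sense();print(s['torque'],s['tau'][5],s['grip_width']*91)"
python3 -m pendant '[0,0,0,0,0,0,0,0,0,0,0,0,0,0,0,0,0,0,-0.8,1,0,0,0,-0.8,1,0,0,0,0,1,0,0,0,0,1,0,0,0,0,1,0,0,0,0,0.8,0,0,0,0,0]'; python3 st.py L
```

```text
time_s: 17.0
tool_pos: [468.8, 205.5, 108.3]
tcp_rot: [0.756, -0.655, 0.0, 0.001]
wrist_force: [-9.1, -11.0, 15.8]
grip_width: 0.204
grasp_force: 57.8
[-2.68728695  1.41086411 -1.14825944] -3.8119500875473022 18.578839993888035
time_s: 17.83
tool_pos: [470.0, 206.8, 171.6]
tcp_rot: [-0.522, 0.853, -0.0, 0.001]
wrist_force: [-0.6, -0.0, 0.0]
grip_width: 0.501
grasp_force: 0.0
top height 54.9 N 1576 centre dn,h [1.  2.2] tilt err deg [ 2.3 -0.7] wing phi 78.7 rect ((1.5237014293670654, 1.0929183959960938), (56.18379211425781, 14.356546401977539), 78.42356872558594)
tool rel seat (dn_h,h,z) 23.149712941342624 -0.4065538298988033 99.11033982735407 tool phi 55.1 q6 -2.37 t 17.8333
```

Wing is at 78°, with hardly any movement under much more torque, so the lock is at its stop. A vertical tool can't fit the knob flush with the burr flats near 45°. I'll first turn the burr shaft part of the way clockwise with the bare fingers, then fit the knob and finish with it.

```bash
python3 -m pendant '[-0.5,-0.7,0.14,0,0.4,-0.5,-0.7,0.14,0,0,-0.5,-0.64,0.14,0,0,-0.5,0,0,0.7,0,-0.5,0,0,0.5,0,-0.5,0,0,0,0,-0.5,0,0,0,0]'; python3 - <<'E'
from mill import *
np.set_printoptions(precision=3,suppress=True)
from scipy.spatial.transform import Rotation as Ro
s=sense();T=Ro.from_quat(s['tcp_rot']).as_matrix();g=np.array([498.1,297.4,0])
t=g+12*T[:,0];t[2]=98.5;print(s['tool_pos'],s['grip_width']*91,"delta units",(t-s['tool_pos'])@T/40)
p,d=read_camera("wrist");cv2.imwrite("pics/b1.png",p)
E
```

```text
time_s: 18.47
tool_pos: [493.1, 286.2, 122.8]
tcp_rot: [-0.507, 0.862, 0.0, -0.001]
wrist_force: [0.3, -0.7, 0.5]
grip_width: 0.246
grasp_force: 0.0
[493.131 286.175 122.812] 22.425244773434063 delta units [-0.007  0.027  0.608]
```

View pics/b1.png

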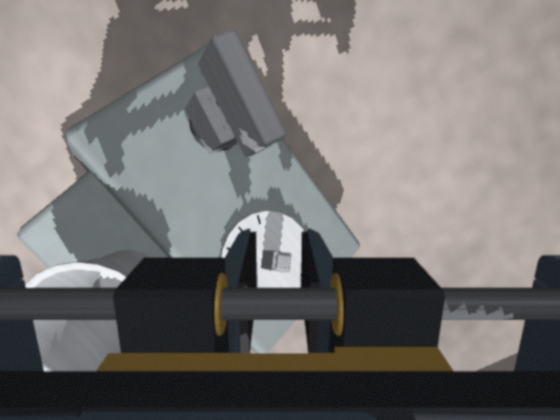

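The burr shaft is at (277,262), centred between the fingers with its flats parallel to them. The knob stands on the lock screw at (240,90).

```bash
python3 -m pendant '[-0.5,0,0.02,0.3,0,-0.5,0,0,0.3,0,-0.5,0,0,0,0]'; python3 -m pendant '[-1,0,0,0,0,-1,0,0,0,0,-1,0,0,0,0]' 50; python3 -m pendant '[-1,0,-0.03,0,1,-1,0,-0.03,0,1,-1,0,0,0,0]' 60; python3 -c "
from bench import *;s=sense();print(s['torque'],s['tau'][5],s['grip_width']*91)"
```

```text
time_s: 18.77
tool_pos: [492.8, 286.5, 99.1]
tcp_rot: [-0.506, 0.862, 0.0, -0.0]
wrist_force: [-0.2, -0.9, 0.0]
grip_width: 0.25
grasp_force: 0.0
time_s: 19.02
tool_pos: [493.1, 287.1, 100.2]
tcp_rot: [-0.506, 0.862, 0.0, 0.001]
wrist_force: [-4.7, 2.3, 6.1]
grip_width: 0.1
grasp_force: 47.6
time_s: 19.27
tool_pos: [491.0, 287.5, 100.2]
tcp_rot: [-0.41, 0.912, 0.003, -0.002]
wrist_force: [-30.0, 19.5, 21.6]
grip_width: 0.09
grasp_force: 58.1
[4.28499064 5.60417693 0.51844281] 4.093959778547287 8.147145906466129
```

```bash
python3 -m pendant '[-1,0,0.12,0,0,-1,0,0,0,0]' 60; python3 -m pendant '[-1,0,0.03,0,1,-1,0,0.03,0,1,-1,0,0,0,0]' 60; python3 - <<'E'
from mill import *
s=sense();print(s['torque'],s['tau'][5],s['grip_width']*91)
p,d=read_camera("wrist");C=cam("wrist");q=proj(C,(496,297,104)).astype(int);print(q)
cv2.imwrite("pics/b2.png",cv2.resize(p[q[1]-50:q[1]+50,q[0]-60:q[0]+60],None,fx=5,fy=5,interpolation=cv2.INTER_CUBIC))
E
```

```text
time_s: 19.43
tool_pos: [490.6, 288.2, 100.2]
tcp_rot: [-0.414, 0.91, -0.001, -0.0]
wrist_force: [-5.8, -6.0, 9.7]
grip_width: 0.088
grasp_force: 58.9
time_s: 19.68
tool_pos: [488.9, 290.0, 100.2]
tcp_rot: [-0.312, 0.95, -0.0, -0.0]
wrist_force: [-5.9, -3.9, 9.1]
grip_width: 0.086
grasp_force: 57.9
[-0.53115271  1.18529126  0.10580244] 3.900846987962723 7.860792645779759
[281 278]
```

```bash
cat > sh.py <<'E'
from mill import *
import sys
S=np.array([506,298.5,88.])
def flats(p,d,C,S=S):
    K,R,t=C;a=proj(C,S+21*n);u0,v0=a.astype(int);v,u=np.mgrid[v0-25:v0+25,u0-25:u0+25];v=v.ravel();u=u.ravel()
    P=(np.linalg.solve(K,np.c_[u,v,np.ones(len(u))].T)*d[v,u]-t[:,None]).T@R
    q=np.c_[(P-S)@dn,(P-S)@h,(P-S)@n];g=(np.hypot(q[:,0],q[:,1])<13)
    for lo,hi in((19.3,24),(4,24)):
        x=q[g&(q[:,2]>lo)&(q[:,2]<hi)]
        if len(x)>8: 
            r=cv2.minAreaRect(x[:,:2].astype(np.float32));print(lo,len(x),np.round(r[0],1),np.round(r[1],1),"phi mod90",round((r[2]+45)%90-45,1),"zmed",np.median(x[:,2]).round(1))
if __name__=="__main__":
    if len(sys.argv)>1:
        z=np.load(sys.argv[1]);flats(z['p'],z['d'],(z['K'],z['R'],z['t']))
    else:
        s=sense();p,d=read_camera("wrist");np.save("shp.npy",p);flats(p,d,cam("wrist"));print(s['tool_pos'],s['time_s'])
E
python3 sh.py w3.npz
python3 -m pendant '[-0.3,0,0,0,0,-0.3,0,0,0,0,-0.3,0,0,-0.8,0,-0.3,0.3,0,-0.8,0,0,0.3,0,0,0,0,0,0,0,0]'; python3 sh.py
```

```text
19.3 110 [1.8 1.2] [8.6 8.7] phi mod90 42.7 zmed 20.2
4 292 [1.9 1.3] [12.  12.2] phi mod90 39.6 zmed 17.9
time_s: 20.23
tool_pos: [470.1, 275.5, 165.1]
tcp_rot: [-0.316, 0.949, 0.0, 0.001]
wrist_force: [0.0, -0.3, -0.3]
grip_width: 0.461
grasp_force: 0.0
19.3 38 [0.4 0.9] [8.  7.8] phi mod90 34.8 zmed 19.7
4 324 [0.4 0.8] [11.9 12.1] phi mod90 30.1 zmed 17.0
[470.09675952 275.49003565 165.1126067 ] 20.2333
```

```bash
cat > go.py <<'E'
from mill import *
import sys
from scipy.spatial.transform import Rotation as Ro
np.set_printoptions(precision=3,suppress=True)
# args: gx gy off z phi_target(horizontal) -> twist units, and delta in present tool axes
gx,gy,off,z,ph=map(float,sys.argv[1:6]);s=sense();T=Ro.from_quat(s['tcp_rot']).as_matrix()
cur=np.degrees(np.arctan2(T[1,0],T[0,0]))-187.8;dw=((ph-cur+180)%360)-180
a=np.radians(187.8+ph);t=np.array([gx,gy,z])+off*np.array([np.cos(a),np.sin(a),0])
print("tcp target",t,"delta units",(t-s['tool_pos'])@T/40,"twist units",-dw/6,"q6",s['q'][5])
E
python3 go.py 498.6 298.4 10 96 35.3
```

```text
tcp target [491.298 291.567  96.   ] delta units [-0.653  0.003  1.701] twist units -1.0491703205706244 q6 -1.7923269380425813
```

```bash
python3 -m pendant '[-0.45,-0.33,0,0,0,-0.45,-0.32,0,0.5,0,-0.45,0,0,0.5,-1,-0.45,0,0,0.4,0,-0.45,0,0,0.3,0,-0.45,0,0,0,0]'; python3 -m pendant '[-1,0,0,0,0,-1,0,0,0,0,-1,0,0,0,0]' 50;  python3 -m pendant '[-1,0,0.025,0,1,-1,0,0.025,0,1,-1,0,0,0,0]' 60;python3 go.py 498.6 298.4 10 96 17
```

```text
time_s: 20.78
tool_pos: [490.2, 291.1, 92.0]
tcp_rot: [-0.365, 0.931, -0.0, -0.002]
wrist_force: [-0.8, -0.2, -0.6]
grip_width: 0.277
grasp_force: 0.0
time_s: 21.03
tool_pos: [492.4, 290.8, 95.4]
tcp_rot: [-0.365, 0.931, -0.001, 0.001]
wrist_force: [9.7, -7.4, -14.9]
grip_width: 0.125
grasp_force: 46.0
time_s: 21.28
tool_pos: [490.7, 292.2, 95.7]
tcp_rot: [-0.262, 0.965, -0.001, 0.0]
wrist_force: [4.2, -9.7, -6.7]
grip_width: 0.116
grasp_force: 58.0
tcp target [489.522 294.205  96.   ] delta units [-0.001  0.057 -0.008] twist units 0.9331151928465337 q6 -1.66648248156251
```

```bash
python3 -m pendant '[-1,0,0.05,0,1,-1,0,0.02,0,0.4,-1,0,0,0,0]' 60; python3 -m pendant '[-0.3,0,0,0,0,-0.3,0,0,0,0,-0.3,0,0,-0.8,0,-0.3,0.3,0,-0.8,0,0,0.3,0,0,0,0,0,0,0,0]'; python3 sh.py; python3 go.py 498.6 298.4 10 96 17
```

```text
time_s: 21.53
tool_pos: [490.0, 293.7, 95.7]
tcp_rot: [-0.193, 0.981, -0.002, 0.001]
wrist_force: [10.6, -19.7, -7.4]
grip_width: 0.115
grasp_force: 56.7
time_s: 22.03
tool_pos: [465.8, 286.4, 161.4]
tcp_rot: [-0.194, 0.981, 0.0, 0.001]
wrist_force: [-0.3, 1.4, -0.0]
grip_width: 0.464
grasp_force: 0.0
19.3 32 [0.6 0.5] [9.  6.8] phi mod90 4.0 zmed 19.8
4 317 [0.4 0.8] [11.9 11.9] phi mod90 18.3 zmed 17.1
[465.81555051 286.41982549 161.35129609] 22.0333
tcp target [489.522 294.205  96.   ] delta units [-0.609 -0.044  1.607] twist units -0.396898239889083 q6 -1.5203544010709553
```

```bash
python3 go.py 470.2 207.6 0 150 -9.9
```

```text
tcp target [470.2 207.6 150. ] delta units [ 0.661 -1.861  0.254] twist units 4.086435093444227 q6 -1.5203544010709553
```

```bash
python3 -m pendant '[0.5,0.22,-0.62,0,0,0.5,0.22,-0.62,0,0,0.5,0.22,-0.62,0.2,0,0.5,0,0,0,1,0.5,0,0,0,1,0.5,0,0,0,1,0.5,0,0,0,1,0.5,0,0,0,0,0.5,0,0,0,0]'; python3 go.py 470.2 207.6 0 88 -9.9; python3 st.py L
```

```text
time_s: 22.83
tool_pos: [470.5, 207.6, 150.6]
tcp_rot: [0.012, 1.0, -0.0, -0.0]
wrist_force: [0.4, -0.3, 0.4]
grip_width: 0.753
grasp_force: 0.0
tcp target [470.2 207.6  88. ] delta units [0.008 0.001 1.564] twist units 0.11579879862565197 q6 -1.2470516986083826
top height 55.1 N 1974 centre dn,h [1.2 0.6] tilt err deg [ 0.5 -0.1] wing phi 78.5 rect ((1.6711153984069824, 1.0151634216308594), (55.67081832885742, 14.454907417297363), 78.18608856201172)
tool rel seat (dn_h,h,z) 22.506696959552908 -1.1175187992875115 78.06626147604874 tool phi -9.2 q6 -1.25 t 22.8333
```

```bash
python3 -m pendant '[0.5,0,0,0.6,0,0.5,0,0,0.6,0,0.5,0,0,0.36,0,-0.5,0,0,0,0,-0.5,0,0,0,0,-0.5,0,0,0,0]' 25; python3 -m pendant '[-0.5,0.13,-0.023,-0.21,0,-0.5,0.13,-0.023,-0.21,0,-0.5,0.13,-0.023,-0.21,0,-0.5,0.13,-0.023,-0.21,0,-0.5,0,0,0,0]' 25; python3 st.py L; python3 tilt.py
```

```text
time_s: 23.38
tool_pos: [470.1, 207.0, 89.2]
tcp_rot: [0.013, 1.0, -0.001, -0.0]
wrist_force: [-2.4, -7.2, -6.4]
grip_width: 0.619
grasp_force: 25.0
time_s: 23.8
tool_pos: [449.2, 204.6, 124.6]
tcp_rot: [0.014, 1.0, 0.0, 0.001]
wrist_force: [0.4, 0.1, -1.6]
grip_width: 0.62
grasp_force: 25.0
top height 66.0 N 475 centre dn,h [11.4 -3.6] tilt err deg [-0.1  1.5] wing phi 78.5 rect ((10.994964599609375, -9.118751525878906), (42.212589263916016, 6.134851455688477), 78.39302062988281)
tool rel seat (dn_h,h,z) 44.01774349421381 -1.1232057900252594 52.12795305636703 tool phi -9.4 q6 -1.24 t 23.8
tilt to +x 32.3 27 x 1.7 11.2 z at ends -32.8 -26.8
```

```bash
python3 -m pendant '[-0.5,0,0,-0.6,0,-0.5,0,0,0,0]'; python3 go.py 478.9 295.8 22.5 147.4 14
```

```text
time_s: 24.07
tool_pos: [450.8, 204.9, 148.7]
tcp_rot: [0.014, 1.0, 0.001, 0.001]
wrist_force: [1.8, -0.2, -0.4]
grip_width: 0.624
grasp_force: 25.0
tcp target [458.009 287.444 147.4  ] delta units [-0.124  2.068  0.034] twist units -3.895790342125546 q6 -1.237440238661348
```

```bash
python3 -m pendant '[-0.5,-0.04,0.69,0,0,-0.5,-0.04,0.69,0,0,-0.5,-0.04,0.69,0.03,0,-0.5,0,0,0,-1,-0.5,0,0,0,-1,-0.5,0,0,0,-1,-0.5,0,0,0,-0.9,-0.5,0,0,0,0,-0.5,0,0,0,0]' 20; python3 tilt.py; python3 go.py 491.5 297.5 22.5 127 14;python3 go.py 505.1 299.4 22.5 105 14
```

```text
time_s: 24.82
tool_pos: [456.5, 287.0, 144.7]
tcp_rot: [-0.188, 0.982, -0.0, -0.0]
wrist_force: [0.8, -0.1, -2.4]
grip_width: 0.623
grasp_force: 20.0
tilt to +x 33.6 26 x 1.9 11.2 z at ends -33.7 -27.4
tcp target [470.609 289.144 127.   ] delta units [-0.347 -0.079  0.444] twist units -0.032993652290106944 q6 -1.4974000256126707
tcp target [484.209 291.044 105.   ] delta units [-0.68  -0.16   0.994] twist units -0.032993652290106944 q6 -1.4974000256126707
```

```bash
python3 -m pendant '[-0.5,-0.17,-0.04,0.22,0,-0.5,-0.17,-0.04,0.22,0,-0.5,0,0,0,0]' 10; python3 -m pendant '[-0.5,-0.055,-0.013,0.09,0,-0.5,-0.055,-0.013,0.09,0,-0.5,0,0,0,0]';python3 -m pendant '[-0.5,-0.05,-0.013,0.08,0,-0.5,0,0,0,0]'; python3 st.py B; python3 tilt.py
```

```text
time_s: 25.12
tool_pos: [471.3, 289.0, 125.5]
tcp_rot: [-0.188, 0.982, -0.0, -0.001]
wrist_force: [-0.6, -0.3, -2.5]
grip_width: 0.628
grasp_force: 10.0
time_s: 25.37
tool_pos: [474.9, 289.7, 119.6]
tcp_rot: [-0.189, 0.982, -0.0, -0.0]
wrist_force: [-0.2, -0.4, -1.5]
grip_width: 0.616
grasp_force: 10.0
time_s: 25.53
tool_pos: [476.5, 290.2, 117.1]
tcp_rot: [-0.189, 0.982, 0.0, -0.0]
wrist_force: [-4.9, 2.2, 4.8]
grip_width: 0.618
grasp_force: 10.0
top height 73.4 N 2617 centre dn,h [1. 0.] tilt err deg [-1.3 -5.5] wing phi 103.6 rect ((0.8286933898925781, 1.7455825805664062), (38.29062271118164, 55.89950180053711), 0.8020249605178833)
tool rel seat (dn_h,h,z) 30.350305765838954 4.186642650373742 29.06666043435365 tool phi 14.0 q6 -1.51 t 25.5333
tilt to +x 32.1 28 x 3.2 12.9 z at ends -36.1 -30.0
```

```bash
python3 -m pendant '[-0.5,-0.03,-0.04,0.05,-0.6,-0.5,0,0,0,0]'; python3 -m pendant '[-0.5,0,-0.03,0,-0.5,-0.5,0,0,0,0]'; python3 st.py B; 
```

```text
time_s: 25.8
tool_pos: [477.9, 289.2, 115.4]
tcp_rot: [-0.222, 0.975, 0.0, -0.0]
wrist_force: [-6.9, 2.0, 7.5]
grip_width: 0.617
grasp_force: 10.0
time_s: 25.97
tool_pos: [478.4, 288.0, 115.5]
tcp_rot: [-0.247, 0.969, 0.0, -0.0]
wrist_force: [-7.2, 2.0, 7.8]
grip_width: 0.615
grasp_force: 10.0
top height 70.0 N 1668 centre dn,h [-2.6 17.3] tilt err deg [-2.  -2.7] wing phi 116.8 rect ((1.4886970520019531, 4.187543869018555), (43.06712341308594, 55.88026428222656), 4.693492412567139)
tool rel seat (dn_h,h,z) 28.798520417661756 6.690927886111133 27.45877643066288 tool phi 20.8 q6 -1.64 t 25.9667
```

```bash
python3 -m pendant '[-0.5,-0.04,-0.01,0.06,0,-0.5,0,0,0,0]' 18; python3 -m pendant '[-0.5,0,0.03,0,0.5,-0.5,0,0,0,0]'; python3 -m pendant '[-0.5,0,0.03,0,0.5,-0.5,0,0,0,0]'; python3 st.py B; python3 tilt.py
```

```text
time_s: 26.18
tool_pos: [481.1, 288.2, 112.5]
tcp_rot: [-0.245, 0.969, -0.0, 0.0]
wrist_force: [0.4, -2.0, -0.1]
grip_width: 0.617
grasp_force: 18.0
time_s: 26.35
tool_pos: [480.7, 289.3, 112.6]
tcp_rot: [-0.219, 0.976, -0.0, 0.0]
wrist_force: [3.1, -3.0, -2.6]
grip_width: 0.615
grasp_force: 18.0
time_s: 26.52
tool_pos: [480.3, 290.2, 112.7]
tcp_rot: [-0.193, 0.981, -0.0, 0.0]
wrist_force: [4.4, -5.8, -2.5]
grip_width: 0.614
grasp_force: 18.0
top height 68.5 N 2725 centre dn,h [-0.9  7.6] tilt err deg [-1.7 -5. ] wing phi 105.2 rect ((0.61328125, 2.7140674591064453), (57.800384521484375, 38.68547058105469), 89.43971252441406)
tool rel seat (dn_h,h,z) 26.589290074185172 4.780975061874687 24.656190376019453 tool phi 14.5 q6 -1.52 t 26.5167
tilt to +x 31.0 29 x 3.9 14.0 z at ends -37.5 -31.4
```

```bash
python3 -m pendant '[-0.5,-0.055,-0.013,0.09,-0.3,-0.5,-0.055,-0.013,0.09,0,-0.5,0,0,0,0]' 15;python3 -m pendant '[-0.5,-0.055,-0.013,0.09,0,-0.5,0,0,0,0]'; python3 st.py B; python3 tilt.py
```

```text
time_s: 26.87
tool_pos: [484.7, 290.4, 105.1]
tcp_rot: [-0.21, 0.978, -0.001, 0.0]
wrist_force: [6.1, -6.7, -4.2]
grip_width: 0.615
grasp_force: 15.0
time_s: 27.03
tool_pos: [486.6, 291.0, 101.7]
tcp_rot: [-0.21, 0.978, -0.0, -0.0]
wrist_force: [2.2, -6.8, 0.4]
grip_width: 0.615
grasp_force: 15.0
top height 56.5 N 2596 centre dn,h [0.2 3.6] tilt err deg [-0.9 -5.3] wing phi 107.6 rect ((1.0365543365478516, 2.4679794311523438), (38.782997131347656, 57.167747497558594), 0.8160413503646851)
tool rel seat (dn_h,h,z) 20.204709323077783 4.764840089995644 13.726970608063212 tool phi 16.5 q6 -1.56 t 27.0333
tilt to +x 31.0 29 x 4.0 13.9 z at ends -37.5 -31.6
```

```bash
python3 -m pendant '[-0.5,-0.02,-0.005,0.04,0,-0.5,0,0,0,1,-0.5,0,0,0,1,-0.5,0,0,0,0]' 25;python3 st.py B; python3 -c "
from bench import *;s=sense();print(s['torque'],s['tau'][5])"; python3 -m pendant '[-0.5,0,0,0,1,-0.5,0,0,0,0.5,-0.5,0,0,0,0]' 40; python3 st.py B;  python3 -c "
from bench import *;s=sense();print(s['torque'],s['tau'][5])"
```

```text
time_s: 27.47
tool_pos: [486.5, 293.6, 100.7]
tcp_rot: [-0.103, 0.995, 0.001, -0.0]
wrist_force: [-6.2, 12.4, 1.8]
grip_width: 0.611
grasp_force: 25.0
top height 55.4 N 3974 centre dn,h [-0.   2.7] tilt err deg [-1.3 -2. ] wing phi 94.4 rect ((1.1437368392944336, 1.684152603149414), (60.204044342041016, 31.58006477355957), 83.09405517578125)
tool rel seat (dn_h,h,z) 19.95834882492481 2.253872344897163 12.660913632110805 tool phi 4.1 q6 -1.34 t 27.4667
[2.54282766 1.39024364 0.13133083] 2.196042537689209
time_s: 27.77
tool_pos: [486.5, 295.4, 101.1]
tcp_rot: [-0.027, 1.0, 0.003, 0.0]
wrist_force: [-12.4, 27.4, 9.4]
grip_width: 0.612
grasp_force: 40.0
top height 55.8 N 3997 centre dn,h [-0.4  0. ] tilt err deg [-1.   1.9] wing phi 85.3 rect ((0.7199463844299316, -0.0142822265625), (62.60237121582031, 15.900628089904785), 84.73817443847656)
tool rel seat (dn_h,h,z) 19.788423517446535 0.46199660497809086 13.088550088796282 tool phi -4.7 q6 -1.19 t 27.7667
[5.58952393 2.28979356 0.65349709] 1.7284739390015602
```

```bash
python3 -m pendant '[-0.5,0,0.05,0,0.8,-0.5,0,0,0,0.4,-0.5,0,0,0,0]' 50; python3 st.py B;  python3 -c "
from bench import *;s=sense();print(s['torque'],s['tau'][5])"; python3 -m pendant '[0.5,0,0,0,0,0.5,0,0,0,0,0.5,0,0,0,0,0.5,0,0,-0.8,0,0.5,0,0,-0.8,0,0.5,0,0,0,0,0.5,0,0,0,0]'; python3 st.py B
```

```text
time_s: 28.07
tool_pos: [485.9, 297.6, 101.2]
tcp_rot: [0.036, 0.999, 0.003, -0.0]
wrist_force: [-16.2, 29.5, 12.9]
grip_width: 0.607
grasp_force: 50.0
top height 56.9 N 2712 centre dn,h [1.3 5.6] tilt err deg [-0.4  4.3] wing phi 77.0 rect ((1.283609390258789, -1.9004707336425781), (33.46464538574219, 59.92921447753906), 1.6885497570037842)
tool rel seat (dn_h,h,z) 19.99167267205157 -1.879129320571473 13.178536626219085 tool phi -11.9 q6 -1.06 t 28.0667
[6.19550874 2.99807595 0.97127952] 1.7920484393835068
time_s: 28.7
tool_pos: [488.1, 294.0, 165.9]
tcp_rot: [0.035, 0.999, 0.001, 0.002]
wrist_force: [-0.6, -0.5, -0.6]
grip_width: 0.744
grasp_force: 0.0
top height 55.0 N 1969 centre dn,h [3.9 0.3] tilt err deg [-1.7  0.1] wing phi 83.8 rect ((4.322014808654785, 0.6818466186523438), (55.689613342285156, 14.164958000183105), 84.12501525878906)
tool rel seat (dn_h,h,z) 18.37757204396466 2.00920291709261 77.85470169000453 tool phi -11.8 q6 -1.06 t 28.7
```

```bash
python3 go.py 481.2 297.0 0 103 -6; 
```

```text
tcp target [481.2 297.  103. ] delta units [0.157 0.072 1.539] twist units -0.9642805771606646 q6 -1.0636758641814967
```

```bash
python3 -m pendant '[0.5,0.16,0.07,0,-0.9,0.5,0,0,0.8,0,0.5,0,0,0.74,0,-0.5,0,0,0,0,-0.5,0,0,0,0,-0.5,0,0,0,0]' 45; python3 -m pendant '[-0.5,0,0,0.05,0.8,-0.5,0,0,0.03,0.8,-0.5,0,0,0,0.6,-0.5,0,0,0,0]' 60;  python3 -c "
from bench import *;s=sense();print(s['torque'],s['tau'][5])"; python3 -m pendant '[0.5,0,0,0,0,0.5,0,0,0,0,0.5,0,0,0,0,0.5,0,0,-0.8,0,0.5,0,0,-0.8,0,0.5,0,0,0,0,0.5,0,0,0,0]'; python3 st.py B
```

```text
time_s: 29.25
tool_pos: [480.1, 296.6, 102.8]
tcp_rot: [-0.012, 1.0, -0.001, -0.001]
wrist_force: [-3.9, -1.6, -11.9]
grip_width: 0.613
grasp_force: 45.0
time_s: 29.58
tool_pos: [480.3, 300.6, 102.8]
tcp_rot: [0.104, 0.995, 0.003, 0.0]
wrist_force: [-20.8, 23.7, 25.8]
grip_width: 0.613
grasp_force: 60.0
[5.25950651 3.82527206 1.58605986] 3.938160091638565
time_s: 30.17
tool_pos: [482.1, 297.4, 165.7]
tcp_rot: [0.103, 0.995, 0.001, 0.002]
wrist_force: [-0.8, 0.1, -1.0]
grip_width: 0.747
grasp_force: 0.0
top height 55.1 N 1948 centre dn,h [5.  0.2] tilt err deg [-2.1  0.3] wing phi 85.6 rect ((5.313794136047363, 0.6366672515869141), (55.84497833251953, 14.157980918884277), 85.46762084960938)
tool rel seat (dn_h,h,z) 23.819811135190083 -2.1056745082957944 77.659189128843 tool phi -19.6 q6 -0.92 t 30.1667
```

```bash
python3 -m pendant '[0.5,0.5,0,-0.9,0,0.5,0.5,0,-0.5,0,0.5,0,0,0,0,0.5,0,0,0,0]'; python3 st.py B; python3 - <<'E'
from mill import *
p,d=read_camera("wrist");C=cam("wrist");q=proj(C,(500,260,100)).astype(int)
x0,y0=max(q[0]-110,0),max(q[1]-80,0);w=p[y0:y0+160,x0:x0+220]
ps,_=read_camera("scene");s=ps[190:310,340:460]
cv2.imwrite("pics/end.png",np.hstack([cv2.resize(w,(440,320),interpolation=cv2.INTER_CUBIC),cv2.resize(s,(320,320),interpolation=cv2.INTER_CUBIC)]))
E
```

```text
time_s: 30.55
tool_pos: [441.2, 305.3, 219.7]
tcp_rot: [0.102, 0.995, 0.0, 0.0]
wrist_force: [0.1, -0.2, -1.1]
grip_width: 0.749
grasp_force: 0.0
top height 55.1 N 1169 centre dn,h [4.  0.3] tilt err deg [-2.5  0.2] wing phi 85.6 rect ((4.273373603820801, 0.6572704315185547), (55.84940719604492, 14.111762046813965), 85.70281982421875)
tool rel seat (dn_h,h,z) 63.274577304044946 -15.581127956964014 131.7105780797525 tool phi -19.5 q6 -0.87 t 30.55
```

View pics/end.png

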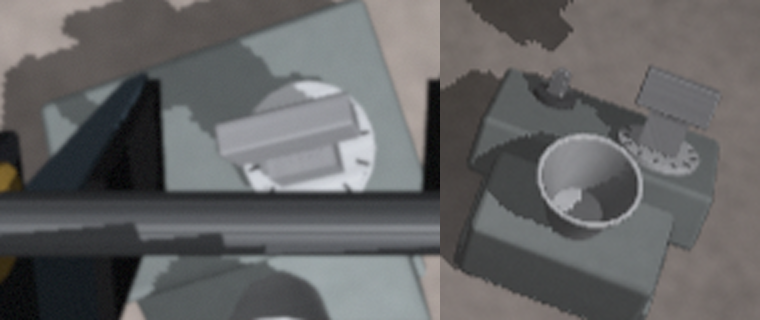

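The picture shows the knob seated on the burr dial, at (300,140) left and (672,110) right, with the lock shaft bare at (558,85). Last, I'll check the lock shaft's angle.

```bash
python3 -m pendant '[0.5,0,-0.9,0,0,0.5,0,-0.9,0,0,0.5,0,0,0,0,0.5,0,0,0,0]'; python3 - <<'E'
from sh import *
p,d=read_camera("wrist");flats(p,d,cam("wrist"),np.array([493,209.5,72.5]))
z=np.load("w2.npz");flats(z['p'],z['d'],(z['K'],z['R'],z['t']),np.array([493,209.5,72.5]))
E
```

```text
time_s: 31.03
tool_pos: [426.7, 233.1, 218.6]
tcp_rot: [0.104, 0.995, -0.001, -0.001]
wrist_force: [1.5, 0.5, 0.2]
grip_width: 0.746
grasp_force: 0.0
19.3 58 [ 0.1 -0. ] [7.6 8.6] phi mod90 -14.3 zmed 19.9
4 206 [-0.2 -0.3] [12.1 11.9] phi mod90 -18.0 zmed 17.6
19.3 113 [0.7 1.4] [8.6 8.6] phi mod90 3.9 zmed 19.9
4 329 [0.7 1.2] [12.2 12.1] phi mod90 5.8 zmed 17.8
```

```bash
python3 -c "
from bench import *
print(finish_job())"
```

```text
the job is handed in; nothing more can be done
None
```

The job is handed in at 31 s: lock screw at its loose stop (shaft measured at 72°), knob left seated on the burr spindle and turned to its stop; I turned that spindle roughly 25° clockwise with bare fingers first, because the vertical tool could not fit the knob at its starting angle.

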